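# Drive a stuck bushing out of a lens mount with a drift

## Task

A brass bushing is stuck in the bore of the aluminium lens mount. Draw the orange-handled drift out of its blue holder by the steel shank, put it down and take it again by its handle, push its shank through the small end of the bore until the bushing is wholly out on the other side and lies on the catch tray there (not pushed off the tray's open end), and then lay the drift on the bench. Leave the jar, the loupe and the red bin where they stand.

Things in the scene. Friction and masses are not known exactly. Their poses are not given: they have to be found in the camera images.
- mount_block: Fixed aluminium lens mount: 50 mm (x) by 48 mm (y), top at z = 85 mm plus a 6 mm brass screw head at y = -10 mm; foot 60 mm wide, y = -80 to +50 mm, 8 mm high. Origin at bench level under its centre, z up; starting yaw within 0.3 rad of 0. A bore runs through it along y at x = 0, z = 60 mm. The bushing can leave only to -y.
- bore_entry (a point): Centre of the small mouth of the bore on the block's +y face (y = +24 mm); same axes as the block. Here the bore is 16 mm wide and 20 mm deep, then it widens to the seat. The drift goes in here, along the block's -y direction.
- bore_exit (a point): Centre of the wide mouth of the bore on the block's -y face (y = -24 mm); same axes as the block. The seat behind it is 21 mm wide and 28 mm deep.
- tray_mid (a point): Middle of the floor of the grey catch tray fixed to the block; same axes. The tray is a level channel, y = -24 to -72 mm from the block's centre, floor 49 mm above the bench (just below the bore's wall), side walls 8 mm high and 22 mm apart, open at its -y end.
- bushing_center (a point): Centre of the brass bushing, 20 mm diameter, 20 mm long, axis along the bore. It starts in the seat, centre at y = -6.5 to -11 mm from the block's centre. A hidden spring plunger clamps it: sliding it takes some 7 to 18 N until its back end passes y = -20 mm; then it slides freely. It is wholly out when its centre has passed y = -34 mm.
- drift_holder: Fixed drift holder: a closed blue square tube, 29 mm wide, y = -57 to +63 mm, z = 18 to 46 mm, on a foot 46 mm wide; 23 mm square inside, inner floor at z = 21 mm. Origin at bench level below its middle, z up; starting yaw within 0.3 rad of 0. Its only opening is the mouth at y = -57 mm.
- holder_mouth (a point): Centre of the mouth of the holder's tube, 30 mm above the bench; same axes as the holder. The drift comes out along the holder's -y direction. At the start the last 48 to 54 mm of the drift's shank stand out of it, the handle is wholly inside.
- drift_grip (a point): Centre of the handle of the loose drift (70 to 120 g): orange, 18 mm square, 80 mm long along its y axis (40 mm either way of this point). Centre of mass about 17 mm from here to -y. In the holder it lies 30 mm above the bench, along the holder; on the bench it rests on a flat of the handle, this point 9 mm up and the shank clear of the bench.
- drift_tip (a point): Tip of the drift's round steel shank, on the axis, 125 mm from the handle's centre to -y; same axes as the drift. The shank is 10 mm in diameter and stands 85 mm out of the handle's -y end, with a 15 mm collar on the 3 mm next to the handle.
- jar_flux: Bystander: white screw jar with a red lid, 46 mm wide, 50 mm high; origin under its centre.
- loupe: Bystander: black loupe, 38 mm wide, 28 mm high; origin under its centre.
- reject_bin: Bystander: small open red bin, 112 x 75 x 47 mm; origin under its centre.
- drift: The loose drift as a whole (see its handle and tip); origin on the underside of the handle, 9 mm below the handle's centre.
- bushing: The brass bushing (see its centre); origin on its outside, 10 mm from its axis.
Not all that is in view belongs to the job. There is more than one size of the mount_block; the one meant has the size given above.

How it is judged (in metres and radians):
On the way, in this order (a step that is already met when the one before it is completed fails the run):
1. the drift's handle is drawn wholly out of the holder (y of drift_grip in the frame of drift_holder below -0.097 m), for 0.1 s.
2. the drift, held by its handle, has its tip in the bore from the small end and presses on the bushing (x of drift_tip in the frame of mount_block between -0.009 and 0.009 m and z of drift_tip in the frame of mount_block between 0.051 and 0.069 m and distance between the grasp point and drift_grip below 0.055 m and y of drift_tip in the frame of mount_block between -0.02 and 0.02 m and contact force between drift and bushing above 1 N).
3. the bushing is wholly out of the bore, with the drift's tip through the seat behind it (x of drift_tip in the frame of mount_block between -0.009 and 0.009 m and z of drift_tip in the frame of mount_block between 0.051 and 0.069 m and y of drift_tip in the frame of mount_block below -0.015 m and y of bushing_center in the frame of mount_block below -0.034 m).
At the end, for the whole second after the job is handed in: The bushing is wholly out of the bore (its centre at least 34 mm to the -y side of the block's centre) and lies at rest on the catch tray; the drift lies at rest on the bench (handle centre less than 15 mm up, tip less than 30 mm up) (y of bushing_center in the frame of mount_block between -0.075 and -0.034 m and z of bushing_center in the frame of mount_block between 0.052 and 0.066 m and x of bushing_center in the frame of mount_block between -0.01 and 0.01 m and height (world z) of drift_grip below 0.015 m and height (world z) of drift_tip below 0.03 m and linear speed of each of drift, bushing below 0.02 m/s); the robot touches nothing.
It fails at once if the bushing falls off the catch tray (height (world z) of bushing_center below 0.04 m).
It fails at once if the jar is moved by more than 30 mm (distance of jar_flux from where it was at the start of the episode above 0.03 m).
It fails at once if the loupe is moved by more than 30 mm (distance of loupe from where it was at the start of the episode above 0.03 m).
It fails at once if the red bin is moved by more than 30 mm (distance of reject_bin from where it was at the start of the episode above 0.03 m).
It also fails if it takes over 58 s, if anything falls off the work surface, if the arm or the gripper's body presses on something with over 40 N, if the wrist force passes 120 N, or if a joint passes its speed limit or range.

## Robot

A 6-joint arm with a two-finger parallel gripper is mounted at the origin on a cart in front of the work surface, level with it; the furniture and walls round the work are solid. World frame = base frame: x ahead of the robot, y to its left, z up, the work surface at z = 0. Lengths are in mm, angles in rad, forces in N, time in s.
With the tool pointing down it reaches from about 350 to 800 mm from the base axis. Payload 7.3 kg.
Tool frame: the origin (TCP) lies midway between the tips of the shut fingers; the grasp point (between the pads) lies behind it (r.grasp_offset is the z of the grasp point in the tool frame, in mm); z points along the fingers, y is the direction in which the jaws open and shut (so a half turn about z gives the same grasp; the last joint's range is limited). The gripper opens to 85 mm and grips with 20 to 120 N. Pads are 22 mm wide; open, the fingers measure 114 mm over their backs; the gripper's body (76 mm by 85 mm) begins 54 mm behind the grasp point. The pads swing forward as they close: fully open they stand 13 mm farther back than shut.
Start: joints at [1.006, 0.342, 1.524, -0, 1.275, -0.146], TCP at [213.488, 479.657, 197.022] pointing down, gripper open.
Joint ranges: [-2.53, 2.53], [-0.77, 2.02], [0.04, 2.7], [-1, 4.14], [0.28, 2.66], [-3.11, 3.11]. Speed limits (rad/s): [2.57, 2.57, 3.14, 3.14, 3.14, 3.14].

## Interface

Orientations are given as a rotation vector (axis times angle).
In Python, from station import r, grab_frame, get_calibration, order gives the robot as it stands.
- The arm moves only by the tool arm_command, never from a script. Its argument "rows" is a list of rows, each an object of numbers: "wx", "wy", "wz": the turn, a rotation vector about the tool's x, y, z in rad; "x", "y", "z": the shift along the tool's x, y, z in m; "gripper": the opening in per cent of the stroke, from 0 (shut) to 100 (fully open). A call has 1 to 10 rows; each row shifts and turns the pose as measured when the row begins, along the tool's axes as they then stand; what a row does not reach is not made up. A row lasts 1/10 s, in which the tool goes at most 50 mm and 8.59 degrees, less where a joint would pass 70% of its speed; a pose out of reach is approached as far as the arm can. A call with a gripper value outside its range is refused whole. The fingers move at their own pace and stop on an object; the grip force is fixed at half the most. Time passes only in rows, so rows that do not move let the fingers close. It gives the time, the measured TCP pose, the force and the opening at its end, in the units of the state.
- r.state(): the state, without advancing time (a new reading comes with each control period).
- grab_frame(name): name is "side" or "top" or "wrist"; returns the picture (384x512x3 uint8, red, green, blue); there is no depth.
- get_calibration(name): a dict with "camera_matrix" (3x3 intrinsics, pixels), "view" (4x4, takes a point from world to camera coordinates). Camera axes: x right, y up, looking along -z (the intrinsics and any distortion apply to the point x, -y, -z); pixel columns grow to the right and rows downward; lengths in mm; the calibration is good to about 2 mm. A picture is of the moment at which its call begins: read the wrist's pose just before it. get_calibration takes no time and is no camera call; for the wrist camera it gives the pose at the moment of the call.
- order.close_job(): hands the job in, once; it reports no verdict.
The state is a dict: "time_s": time; "joint_positions": joint angles; "dq": joint speeds; "joint_torque": joint torques, N m; "position": TCP position; "tool_rot": TCP orientation; "ft_force": force on the tool from outside, world axes, zero at the start; "ft_torque": the same for the moment, N m; "gripper_width": finger opening in mm.
Only numpy, scipy, OpenCV 4.12 (cv2) and the standard library are available. Lean on these libraries where they do the work, as an engineer would, in place of code of your own. Each camera call takes 0.05 s, during which the arm holds its last target. There are 200 camera calls.

## Working session

There is one attempt and no reset: what is moved stays moved. The work goes in short steps, Python scripts to look and compute and a tool call to move; the robot and the scene stay as the last step left them, time stands still between calls to the robot, and variables do not carry over. Pictures are saved under pics/ and viewed, about 8 in all and at most 12, crops included, and the job is handed in when it is done.

Besides the shell and the picture viewer there is one more tool, called after "Emit:" as name(argument=value, ...), one argument or row to a line, values as JSON. arm_command: Moves the arm, as the interface text tells. Its arguments: {"type":"object","properties":{"rows":{"type":"array"}},"required":["rows"]}

```bash
ls; mkdir -p pics
python3 - <<'E'
from station import r, grab_frame, get_calibration
import cv2,numpy as np
for n in ("side","top"):
    im=grab_frame(n); cv2.imwrite(f"pics/{n}0.png",im[:,:,::-1]); c=get_calibration(n); print(n,c)
s=r.state(); print(s, r.grasp_offset)
a=[cv2.resize(cv2.imread(f"pics/{n}0.png"),(800,600)) for n in("side","top")]
for n,i in zip(("side","top"),a): cv2.imwrite(f"pics/{n}0b.png",i)
E
```

```text
pics
side {'camera_matrix': array([[399.18307877,   0.        , 249.1433993 ],
       [  0.        , 399.18307877, 190.53740191],
       [  0.        ,   0.        ,   1.        ]]), 'view': array([[ 9.31658288e-01, -3.63094763e-01, -1.32298161e-02,
        -5.36144163e+02],
       [ 1.40222485e-01,  3.25726138e-01,  9.35008095e-01,
        -9.83017620e+01],
       [-3.35187245e-01, -8.72963159e-01,  3.54379506e-01,
        -1.36598119e+03],
       [ 0.00000000e+00,  0.00000000e+00,  0.00000000e+00,
         1.00000000e+00]])}
top {'camera_matrix': array([[446.07153368,   0.        , 258.42909344],
       [  0.        , 446.07153368, 196.74843   ],
       [  0.        ,   0.        ,   1.        ]]), 'view': array([[ 1.55615604e-02, -9.99846812e-01,  8.01183976e-03,
        -1.69320501e+02],
       [ 9.97708911e-01,  1.60549081e-02,  6.57203896e-02,
        -4.99373023e+02],
       [-6.58389514e-02,  6.97077211e-03,  9.97805913e-01,
        -1.35273903e+03],
       [ 0.00000000e+00,  0.00000000e+00,  0.00000000e+00,
         1.00000000e+00]])}
{'time_s': 0.1, 'joint_positions': array([ 1.00599171e+00,  3.42658514e-01,  1.52492339e+00,  1.09396847e-05,
        1.27539539e+00, -1.45985252e-01]), 'dq': array([ 0.00022167, -0.00272242, -0.00164451,  0.0022756 , -0.00015535,
        0.00119363]), 'joint_torque': array([ 2.07132325e-03, -4.34451270e+01, -2.46489036e+01,  3.79302435e-06,
        4.82904143e-03, -5.60164949e-05]), 'position': array([213.25930187, 479.29367911, 196.39198627]), 'tool_rot': array([-6.52984756e-01, -3.07247824e+00,  2.03303091e-03]), 'ft_force': array([0.73673787, 0.29653807, 0.38540391]), 'ft_torque': array([0.03578869, 0.01915425, 0.03001268]), 'gripper_width': 85.59048531202413} -18.700000000000003
```

View pics/side0b.png

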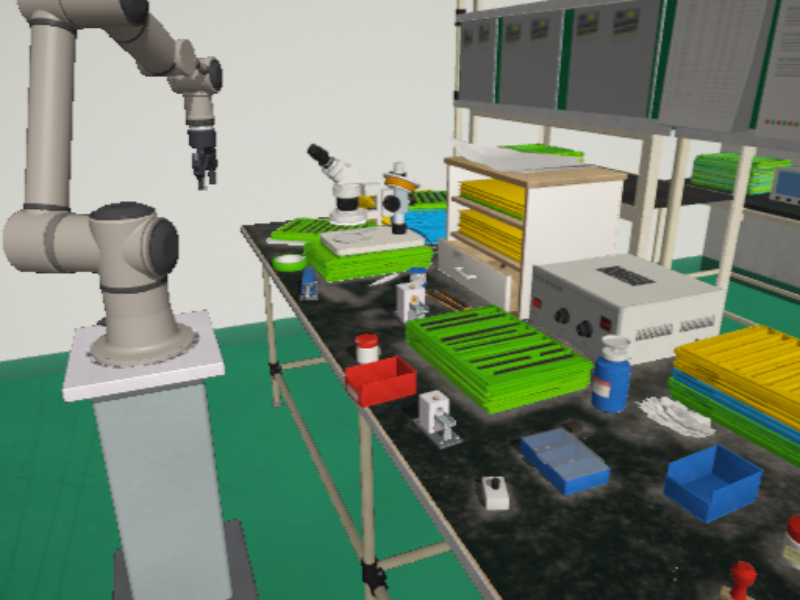

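View pics/top0b.png

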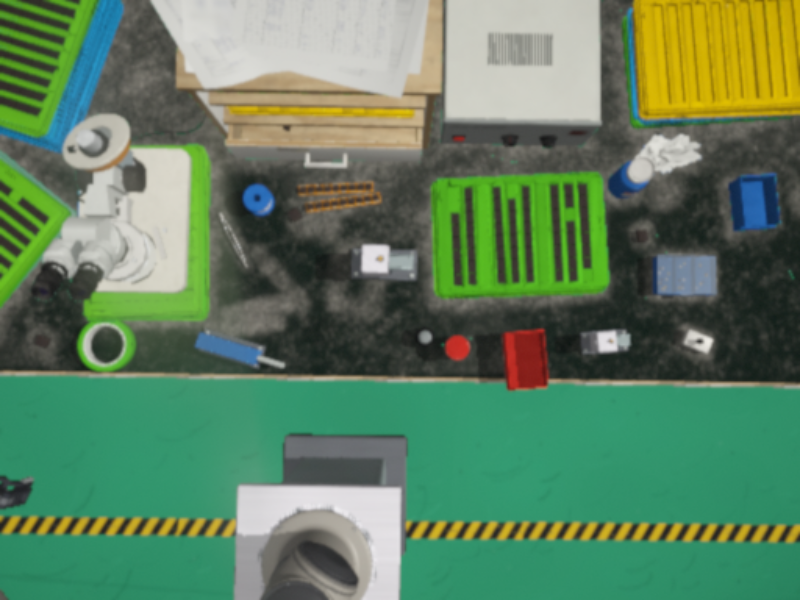

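Side view: holder at (308,283), big block at (410,300), small block at (435,415). Top view: holder at (230,348), shank at (272,362). Mount candidates: A (375,260) with a foot about 64 px ≈ 124 mm, and B (605,342) with a foot about 49 px ≈ 95 mm. A fits the 130 mm foot. The pens at (340,190) and (235,240) aren't the drift.

```bash
cat > h.py <<'E'
import cv2,numpy as np
from scipy.spatial.transform import Rotation as R
from station import r,grab_frame,get_calibration
def ray(c,u,v,z):
    "world point on plane z under pixel"
    K,V=c["camera_matrix"],c["view"]; d=np.array([(u-K[0,2])/K[0,0],-(v-K[1,2])/K[1,1],-1.])
    Rm,t=V[:3,:3],V[:3,3]; o=-Rm.T@t; w=Rm.T@d
    return o+w*(z-o[2])/w[2]
def proj(c,P):
    K,V=c["camera_matrix"],c["view"]; p=V[:3,:3]@np.array(P,float)+V[:3,3]
    return np.array([K[0,0]*p[0]/-p[2]+K[0,2], K[1,1]*-p[1]/-p[2]+K[1,2]])
def rect(m):
    cs=cv2.findContours(m.astype(np.uint8),cv2.RETR_EXTERNAL,cv2.CHAIN_APPROX_NONE)[0]
    return cv2.minAreaRect(max(cs,key=cv2.contourArea))
def shot(n,name):
    s=r.state(); c=get_calibration(n); im=grab_frame(n); cv2.imwrite(f"pics/{name}.png",im[:,:,::-1])
    np.savez(f"pics/{name}.npz",K=c["camera_matrix"],V=c["view"]); return im,c,s
def move(s,P,yaw_y):
    "tool-frame shift (m) to TCP P(mm), and turn about tool z so tool y points at yaw_y"
    T=R.from_rotvec(s["tool_rot"]); d=T.inv().apply(np.array(P)-s["position"])/1000
    G=np.array([np.cos(yaw_y),np.sin(yaw_y),0]); 
    tgt=R.from_matrix(np.c_[np.cross(G,[0,0,-1]),G,[0,0,-1]])
    return d.round(4),(T.inv()*tgt).as_rotvec().round(4)
E
python3 - <<'E'
from h import *
im=cv2.imread("pics/top0.png"); c=get_calibration("top")
hsv=cv2.cvtColor(im,cv2.COLOR_BGR2HSV); H,S,V=cv2.split(hsv)
def box(m,x0,y0,x1,y1):
    o=np.zeros_like(m);o[y0:y1,x0:x1]=m[y0:y1,x0:x1];return o
blue=box((abs(H.astype(int)-108)<15)&(S>100)&(V>60),115,205,180,245)
b=rect(blue);print("holder",b)
P=[ray(c,*p,40) for p in cv2.boxPoints(b)];print(np.round(P))
sh=box((S<70)&(V>120),163,222,190,240);b=rect(sh);print("shank",b,np.round([ray(c,*p,30) for p in cv2.boxPoints(b)]))
for x0,y0,x1,y1 in((222,150,270,185),(368,205,408,232)):
    wt=box((S<60)&(V>170),x0,y0,x1,y1);b=rect(wt);print("block",b,np.round([ray(c,*p,85) for p in cv2.boxPoints(b)]))
    ft=box((V>85),x0,y0,x1,y1);b=rect(ft);print("foot",b,np.round([ray(c,*p,20) for p in cv2.boxPoints(b)]))
a=im[140:245,110:280];cv2.imwrite("pics/c1.png",cv2.resize(a,None,fx=4.6,fy=4.6,interpolation=cv2.INTER_CUBIC))
s=r.state()
E
```

```text
holder ((145.2602996826172, 222.79100036621094), (41.55805969238281, 10.237259864807129), 16.8583984375)
[[419. 241.  40.]
 [449. 233.  40.]
 [414. 113.  40.]
 [385. 121.  40.]]
shank ((172.95474243164062, 231.12672424316406), (17.085887908935547, 3.7669670581817627), 19.653823852539062) [[396. 122.  30.]
 [407. 118.  30.]
 [390.  69.  30.]
 [379.  73.  30.]]
block ((247.5, 165.5), (17.0, 31.0), 90.0) [[ 613.  -82.   85.]
 [ 615. -173.   85.]
 [ 564. -173.   85.]
 [ 563.  -83.   85.]]
foot ((244.52047729492188, 166.825927734375), (47.26228332519531, 22.31667709350586), 6.709837436676025) [[ 566.  -42.   20.]
 [ 635.  -48.   20.]
 [ 620. -193.   20.]
 [ 552. -186.   20.]]
block ((391.5, 218.0), (12.0, 19.0), 90.0) [[ 459. -522.   85.]
 [ 460. -578.   85.]
 [ 425. -578.   85.]
 [ 424. -522.   85.]]
foot ((387.7944641113281, 218.12184143066406), (14.605645179748535, 30.921218872070312), 85.91438293457031) [[ 461. -510.   20.]
 [ 469. -604.   20.]
 [ 424. -607.   20.]
 [ 416. -513.   20.]]
```

View pics/c1.png

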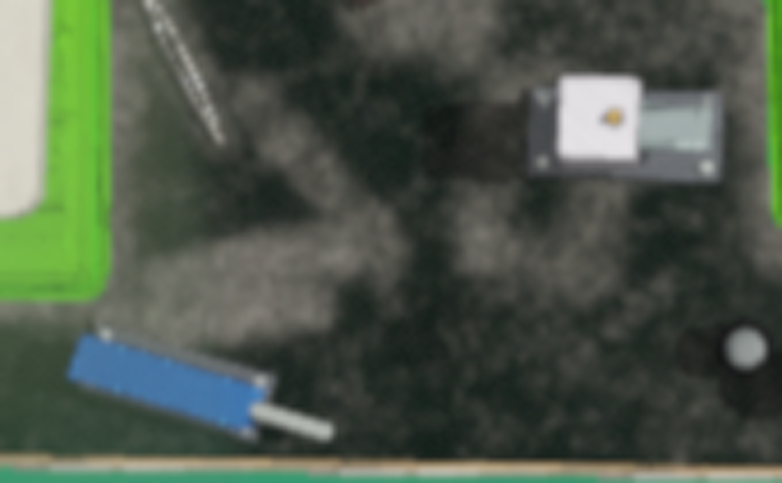

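The crop confirms it. Block A has its top at (600,117), the screw on the tray side, and the tray pointing right. The holder's shank comes out at (255,410) and ends at (330,432). I'll move above the shank.

Run:
```python
from h import *
s=r.state(); print(move(s,[393,95,170],-0.281))
```

```text
(array([-0.3205, -0.2779,  0.0267]), array([-1.300e-03,  8.000e-04,  1.433e+00]))
```

Emit:
arm_command(
  rows=[
    {"x": -0.032,"y": -0.028,"z": 0.0027},
    {"x": -0.032,"y": -0.028,"z": 0.0027},
    {"x": -0.032,"y": -0.028,"z": 0.0027},
    {"x": -0.032,"y": -0.028,"z": 0.0027},
    {"x": -0.032,"y": -0.028,"z": 0.0027},
    {"x": -0.032,"y": -0.028,"z": 0.0027},
    {"x": -0.032,"y": -0.028,"z": 0.0027},
    {"x": -0.032,"y": -0.028,"z": 0.0027},
    {"x": -0.032,"y": -0.028,"z": 0.0027},
    {"x": -0.032,"y": -0.028,"z": 0.0027},
  ],
)

```text
schema error: expected keys wx, wy, wz, x, y, z, gripper
```

Emit:
arm_command(
  rows=[
    {"wz": 0.14},
    {"wz": 0.14},
    {"wz": 0.14},
    {"wz": 0.14},
    {"wz": 0.14},
    {"wz": 0.14},
    {"wz": 0.14},
    {"wz": 0.14},
    {"wz": 0.14},
    {"wz": 0.14},
  ],
)

```text
schema error: expected keys wx, wy, wz, x, y, z, gripper
```

Run:
```python
from h import *
im,c,s=shot("wrist","w1"); print(s["time_s"],s["position"],c["view"].round(3),move(s,[393,95,170],-0.281), s["joint_positions"])
cv2.imwrite("pics/w1b.png",cv2.resize(im[:,:,::-1],(800,600)))
```

```text
0.1 [213.25930187 479.29367911 196.39198627] [[ 4.07000e-01  9.13000e-01 -2.00000e-03 -5.24148e+02]
 [-8.72000e-01  3.88000e-01 -2.99000e-01  3.97680e+01]
 [-2.73000e-01  1.23000e-01  9.54000e-01 -3.81142e+02]
 [ 0.00000e+00  0.00000e+00  0.00000e+00  1.00000e+00]] (array([-0.3205, -0.2779,  0.0267]), array([-1.300e-03,  8.000e-04,  1.433e+00])) [ 1.00599171e+00  3.42658514e-01  1.52492339e+00  1.09396847e-05
  1.27539539e+00 -1.45985252e-01]
```

View pics/w1b.png

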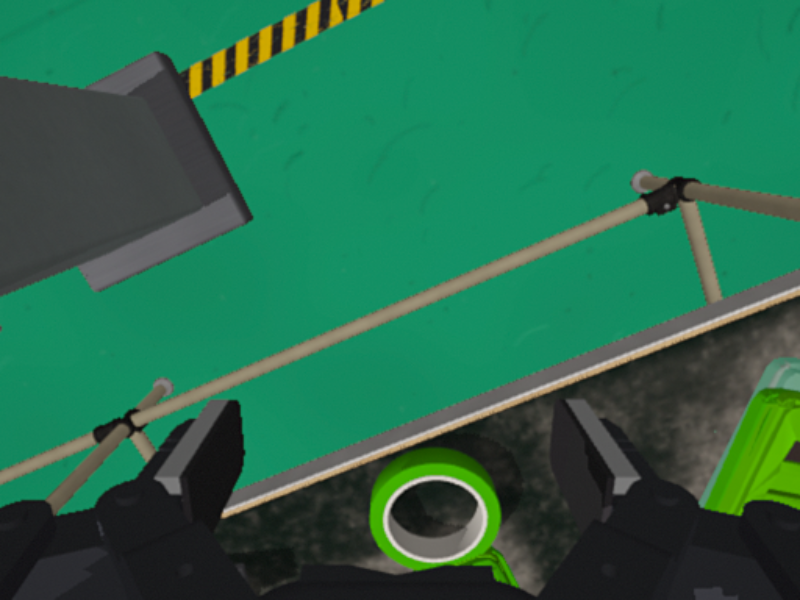

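Camera works. Rows need all seven keys, so nothing has moved yet.

Emit:
arm_command(
  rows=[
    {"x": -0.032,"y": -0.028,"z": 0.0027,"wx": 0,"wy": 0,"wz": 0,"gripper": 100},
    {"x": -0.032,"y": -0.028,"z": 0.0027,"wx": 0,"wy": 0,"wz": 0,"gripper": 100},
    {"x": -0.032,"y": -0.028,"z": 0.0027,"wx": 0,"wy": 0,"wz": 0,"gripper": 100},
    {"x": -0.032,"y": -0.028,"z": 0.0027,"wx": 0,"wy": 0,"wz": 0,"gripper": 100},
    {"x": -0.032,"y": -0.028,"z": 0.0027,"wx": 0,"wy": 0,"wz": 0,"gripper": 100},
    {"x": -0.032,"y": -0.028,"z": 0.0027,"wx": 0,"wy": 0,"wz": 0,"gripper": 100},
    {"x": -0.032,"y": -0.028,"z": 0.0027,"wx": 0,"wy": 0,"wz": 0,"gripper": 100},
    {"x": -0.032,"y": -0.028,"z": 0.0027,"wx": 0,"wy": 0,"wz": 0,"gripper": 100},
    {"x": -0.032,"y": -0.028,"z": 0.0027,"wx": 0,"wy": 0,"wz": 0,"gripper": 100},
    {"x": -0.032,"y": -0.028,"z": 0.0027,"wx": 0,"wy": 0,"wz": 0,"gripper": 100},
  ],
)

```text
time_s: 1.15
position: [395.6, 83.7, 167.0]
tool_rot: [-0.637, -3.076, 0.001]
ft_force: [0.6, 0.6, 0.8]
gripper_width: 85.3
```

Emit:
arm_command(
  rows=[
    {"x": 0,"y": 0,"z": 0,"wx": 0,"wy": 0,"wz": 0.143,"gripper": 100},
    {"x": 0,"y": 0,"z": 0,"wx": 0,"wy": 0,"wz": 0.143,"gripper": 100},
    {"x": 0,"y": 0,"z": 0,"wx": 0,"wy": 0,"wz": 0.143,"gripper": 100},
    {"x": 0,"y": 0,"z": 0,"wx": 0,"wy": 0,"wz": 0.143,"gripper": 100},
    {"x": 0,"y": 0,"z": 0,"wx": 0,"wy": 0,"wz": 0.143,"gripper": 100},
    {"x": 0,"y": 0,"z": 0,"wx": 0,"wy": 0,"wz": 0.143,"gripper": 100},
    {"x": 0,"y": 0,"z": 0,"wx": 0,"wy": 0,"wz": 0.143,"gripper": 100},
    {"x": 0,"y": 0,"z": 0,"wx": 0,"wy": 0,"wz": 0.143,"gripper": 100},
    {"x": 0,"y": 0,"z": 0,"wx": 0,"wy": 0,"wz": 0.143,"gripper": 100},
    {"x": 0,"y": 0,"z": 0,"wx": 0,"wy": 0,"wz": 0.143,"gripper": 100},
  ],
)

```text
time_s: 2.15
position: [396.3, 76.7, 164.9]
tool_rot: [-2.555, -1.824, 0.008]
ft_force: [-0.4, -0.2, -0.2]
gripper_width: 85.1
```

Run:
```python
from h import *
im,c,s=shot("wrist","w2"); print(s["time_s"],s["position"],move(s,[393,95,170],-0.281), s["joint_positions"])
print(c["camera_matrix"],proj(c,[393,95,30]))
cv2.imwrite("pics/w2b.png",cv2.resize(im[:,:,::-1],(800,600)))
```

```text
2.15 [396.31371656  76.74677479 164.88795227] (array([ 0.0162, -0.0091, -0.0051]), array([-0.0045,  0.003 , -0.0497])) [ 2.15386849e-03  1.56358912e-01  1.87460260e+00 -1.62283814e-03
  1.11584125e+00  3.33604916e-01]
[[338.94580316   0.         253.78329113]
 [  0.         338.94580316 194.19729142]
 [  0.           0.           1.        ]] [243.95810773 154.80832737]
```

View pics/w2b.png

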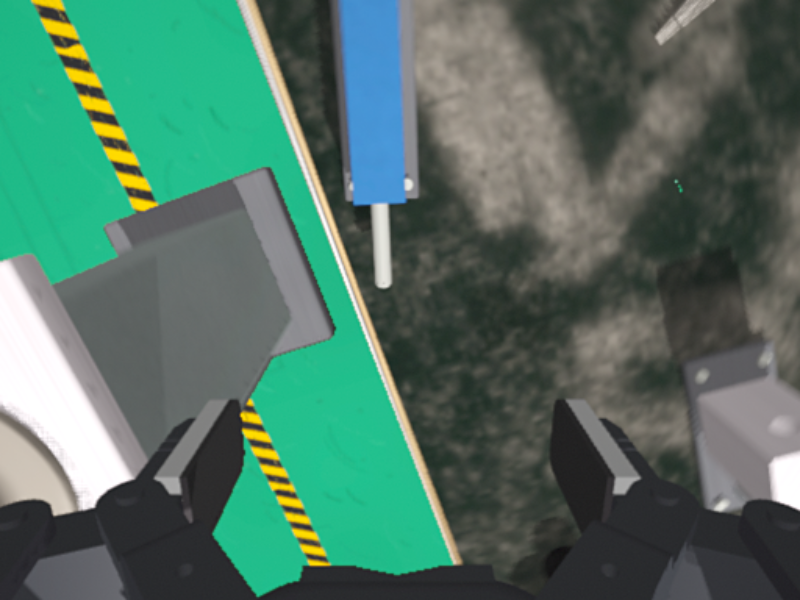

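Wrist view: the shank runs from (380,205) to (384,285), the holder mouth is at (378,203), and the bench edge passes just left of it. Drawing straight out would leave the tip over the edge, so I'll shift +x before setting the drift down.

Run:
```python
from h import *
im=cv2.imread("pics/w2.png"); d=np.load("pics/w2.npz"); c={"camera_matrix":d["K"],"view":d["V"]}
H,S,V=cv2.split(cv2.cvtColor(im,cv2.COLOR_BGR2HSV))
m=np.zeros(V.shape,bool); m[133:190,225:260]=((S<60)&(V>140))[133:190,225:260]
ys=[]; 
for v in range(136,184,4):
    u=np.where(m[v])[0]
    if len(u): ys.append((v,u.mean(),len(u)))
P=np.array([ray(c,u,v,30) for v,u,_ in ys]); print(ys[0],ys[-1]); print(P[0],P[-1])
dd=P[0]-P[-1]; print("axis angle",np.arctan2(dd[1],dd[0]), np.polyfit(P[:,1],P[:,0],1))
v=np.where(m.any(1))[0]; print("tip",ray(c,ys[-1][1],v.max()+.5,30),"mouth",v.min(),ray(c,ys[0][1],v.min(),34))
b=np.zeros(V.shape,bool); b[:,205:275]=((abs(H.astype(int)-108)<15)&(S>120)&(V>60))[:,205:275]
q=[(v,np.where(b[v])[0]) for v in (10,40,70,100,125)]
Q=np.array([ray(c,(u.min()+u.max())/2,v,46) for v,u in q]); print("holder mids",Q.round(1), [ (ray(c,u.max()+.5,v,46)-ray(c,u.min()-.5,v,46)).round(1)[0] for v,u in q])
dd=Q[0]-Q[-1]; print(np.arctan2(dd[1],dd[0]))
for p in ((165,0),(230,180),(290,358)): print("edge",ray(c,*p,0)[:2])
```

```text
(136, np.float64(243.0), 11) (180, np.float64(245.0), 11)
[398.00353969 111.77397957  30.        ] [385.80686034  71.69260271  30.        ]
axis angle 1.2754011715276354 [3.01447778e-01 3.64253538e+02]
tip [382.64765085  62.74111465  30.        ] mouth 133 [399.2263971 114.7972759  34.       ]
holder mids [[427.  208.1  46. ]
 [420.8 187.4  46. ]
 [414.3 165.7  46. ]
 [407.4 142.9  46. ]
 [401.6 122.9  46. ]] [np.float64(27.4), np.float64(27.3), np.float64(27.3), np.float64(27.2), np.float64(27.0)]
1.2817646245783487
edge [369.96783397 245.63742037]
edge [367.36490301  69.36210504]
edge [ 358.69824082 -172.01984957]
```

Run:
```python
from h import *
s=r.state(); print(move(s,[391,88,23],-0.291))
```

```text
(array([ 0.0093, -0.0081,  0.1419]), array([-0.0046,  0.003 , -0.0472]))
```

Emit:
arm_command(
  rows=[
    {"x": 0.0093,"y": -0.0081,"z": 0.03,"wx": -0.0046,"wy": 0.003,"wz": -0.04,"gripper": 100},
    {"x": 0,"y": 0,"z": 0.03,"wx": 0,"wy": 0,"wz": 0,"gripper": 100},
    {"x": 0,"y": 0,"z": 0.03,"wx": 0,"wy": 0,"wz": 0,"gripper": 100},
    {"x": 0,"y": 0,"z": 0,"wx": 0,"wy": 0,"wz": 0,"gripper": 100},
  ],
)

```text
time_s: 2.6
position: [392.7, 88.6, 73.3]
tool_rot: [2.514, 1.88, 0.005]
ft_force: [0.1, 0.7, 0.0]
gripper_width: 85.6
```

Run:
```python
from h import *
s=r.state(); print(s["position"],move(s,[391,88,23],-0.291))
```

```text
[392.73300962  88.59373766  73.32487033] (array([-0.0011, -0.0017,  0.0503]), array([ 0.004 , -0.0013,  0.0046]))
```

Emit:
arm_command(
  rows=[
    {"x": -0.001,"y": -0.0017,"z": 0.025,"wx": 0,"wy": 0,"wz": 0,"gripper": 70},
    {"x": 0,"y": 0,"z": 0.024,"wx": 0,"wy": 0,"wz": 0,"gripper": 60},
    {"x": 0,"y": 0,"z": 0,"wx": 0,"wy": 0,"wz": 0,"gripper": 0},
    {"x": 0,"y": 0,"z": 0,"wx": 0,"wy": 0,"wz": 0,"gripper": 0},
    {"x": 0,"y": 0,"z": 0,"wx": 0,"wy": 0,"wz": 0,"gripper": 0},
    {"x": 0,"y": 0,"z": 0,"wx": 0,"wy": 0,"wz": 0,"gripper": 0},
    {"x": 0,"y": 0,"z": 0,"wx": 0,"wy": 0,"wz": 0,"gripper": 0},
  ],
)

```text
time_s: 3.3
position: [396.7, 88.3, 30.4]
tool_rot: [2.501, 1.887, 0.019]
ft_force: [0.3, -0.1, -0.3]
gripper_width: 0.3
```

Run:
```python
from h import *
im,c,s=shot("wrist","w3"); print(s["position"],s["ft_force"],move(s,[391,88,23],-0.291))
print(R.from_rotvec(s["tool_rot"]).as_matrix().round(3))
cv2.imwrite("pics/w3b.png",cv2.resize(im[:,:,::-1],(640,480)))
```

```text
[396.72521141  88.26768145  30.43964356] [ 0.30812729 -0.12668582 -0.30253754] (array([-0.0019, -0.0055,  0.0074]), array([ 0.0139, -0.0045,  0.013 ]))
[[ 0.274  0.962  0.015]
 [ 0.962 -0.274  0.   ]
 [ 0.004  0.014 -1.   ]]
```

View pics/w3b.png

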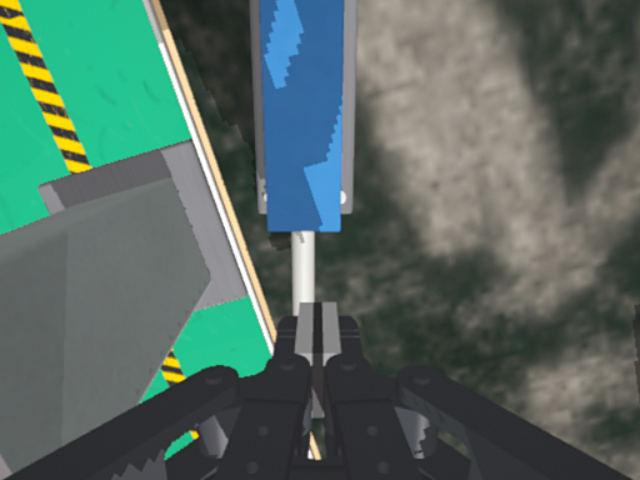

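The fingers slid shut above the shank: TCP was at z = 30 and 5 mm off in x, because the rows fall short of their targets. I'll reopen, correct and check before closing.

Emit:
arm_command(
  rows=[
    {"x": 0,"y": 0,"z": -0.01,"wx": 0,"wy": 0,"wz": 0,"gripper": 50},
    {"x": -0.002,"y": -0.0055,"z": 0,"wx": 0.014,"wy": -0.0045,"wz": 0.013,"gripper": 50},
    {"x": 0,"y": 0,"z": 0,"wx": 0,"wy": 0,"wz": 0,"gripper": 50},
    {"x": 0,"y": 0,"z": 0,"wx": 0,"wy": 0,"wz": 0,"gripper": 50},
    {"x": 0,"y": 0,"z": 0,"wx": 0,"wy": 0,"wz": 0,"gripper": 50},
  ],
)

```text
time_s: 3.85
position: [390.3, 87.8, 41.0]
tool_rot: [-2.521, -1.875, 0.0]
ft_force: [-0.6, -0.4, -0.4]
gripper_width: 43.0
```

Run:
```python
from h import *
s=r.state(); print(s["position"],s["dq"].round(3),move(s,[391,88,22],-0.291))
```

```text
[390.33229593  87.82645705  41.00640659] [ 0.     0.     0.001 -0.    -0.002  0.   ] (array([0.0004, 0.0006, 0.019 ]), array([-0.0002,  0.0001, -0.0009]))
```

Free-air moves are accurate, so the earlier shift came from the squeeze. Down 19 mm, then check.

Emit:
arm_command(
  rows=[
    {"x": 0,"y": 0.0005,"z": 0.01,"wx": 0,"wy": 0,"wz": 0,"gripper": 50},
    {"x": 0,"y": 0,"z": 0.01,"wx": 0,"wy": 0,"wz": 0,"gripper": 50},
    {"x": 0,"y": 0,"z": 0,"wx": 0,"wy": 0,"wz": 0,"gripper": 50},
    {"x": 0,"y": 0,"z": 0,"wx": 0,"wy": 0,"wz": 0,"gripper": 50},
  ],
)

```text
time_s: 4.25
position: [390.3, 87.6, 18.5]
tool_rot: [-2.52, -1.874, 0.002]
ft_force: [0.3, -0.6, -0.5]
gripper_width: 42.9
```

Emit:
arm_command(
  rows=[
    {"x": 0,"y": 0,"z": -0.004,"wx": 0,"wy": 0,"wz": 0,"gripper": 50},
    {"x": 0,"y": 0,"z": 0,"wx": 0,"wy": 0,"wz": 0,"gripper": 0},
    {"x": 0,"y": 0,"z": 0,"wx": 0,"wy": 0,"wz": 0,"gripper": 0},
    {"x": 0,"y": 0,"z": 0,"wx": 0,"wy": 0,"wz": 0,"gripper": 0},
    {"x": 0,"y": 0,"z": 0,"wx": 0,"wy": 0,"wz": 0,"gripper": 0},
    {"x": 0,"y": 0,"z": 0,"wx": 0,"wy": 0,"wz": 0,"gripper": 0},
  ],
)

```text
time_s: 4.85
position: [390.9, 87.6, 23.5]
tool_rot: [-2.521, -1.875, 0.0]
ft_force: [0.8, 0.3, 0.7]
gripper_width: 0.2
```

Run:
```python
from h import *
im,c,s=shot("wrist","w4"); print(s["position"],s["gripper_width"],proj(c,s["position"]),proj(c,[391,88,30]))
for z in (25,30,35): print([proj(c,[364.25+.3014*y,y,z]).round() for y in (63,88,112)])
cv2.imwrite("pics/w4b.png",cv2.resize(im[120:384,170:340,::-1],None,fx=2.2,fy=2.2,interpolation=cv2.INTER_CUBIC))
```

```text
[390.93618364  87.642652    23.49629127] 0.18591891279284486 [252.38307067 228.42432358] [252.25180908 232.50183279]
[array([252., 270.]), array([252., 229.]), array([252., 186.])]
[array([252., 274.]), array([252., 233.]), array([252., 189.])]
[array([252., 279.]), array([252., 236.]), array([252., 192.])]
```

View pics/w4b.png

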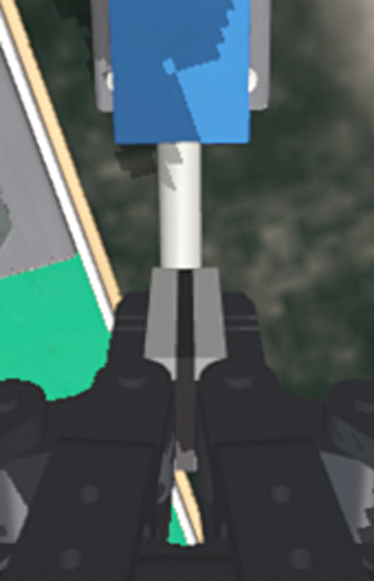

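The reading says shut, and the rendered fingertips don't sit where the reported TCP projects. I'll check against the fixed cameras in one picture.

Run:
```python
from h import *
out=[]
for n in("side","top"):
    im,c,s=shot(n,n+"1"); im=im[:,:,::-1].copy(); u,v=proj(c,s["position"]); print(n,u,v,proj(c,[391,88,30]),proj(c,[383.2,62.7,30]))
    x,y=int(u)-32,int(v)-50; k=im[y:y+75,x:x+66]; k=cv2.resize(k,None,fx=6,fy=6,interpolation=cv2.INTER_CUBIC)
    cv2.circle(k,(int((u-x+.5)*6),int((v-y+.5)*6)),4,(0,0,255),1); out.append(k)
cv2.imwrite("pics/st1.png",np.hstack(out)); print(out[0].shape)
```

```text
side 197.10819067129472 188.74342992174618 [196.99545023 187.15662134] [196.65623027 189.52428022]
top 175.87970902124601 231.7860854698744 [175.37166575 231.78872046] [183.68403876 234.50792371]
(450, 396, 3)
```

View pics/st1.png

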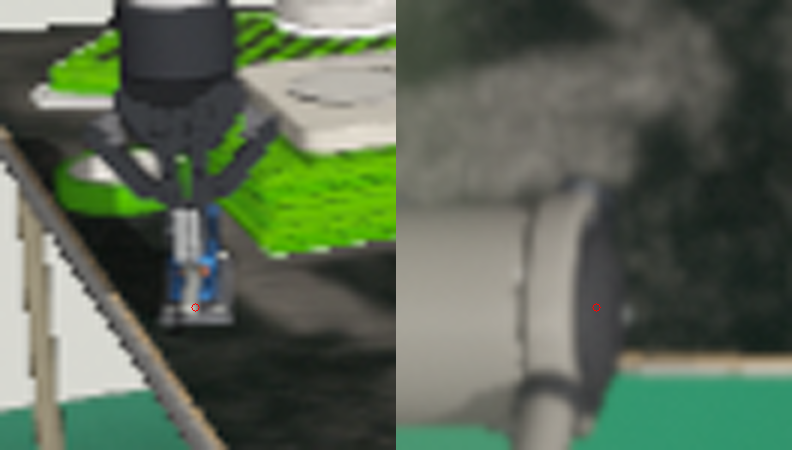

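Both views agree: the fingertips end about 30–35 mm above the reported TCP. The side view shows tips near (188,260) against the marker at (195,307), and the shank is free below them. So the stated tool length doesn't match, and I'll go lower in small steps while watching the force.

Emit:
arm_command(
  rows=[
    {"x": 0,"y": 0,"z": 0,"wx": 0,"wy": 0,"wz": 0,"gripper": 40},
    {"x": 0,"y": 0,"z": 0,"wx": 0,"wy": 0,"wz": 0,"gripper": 40},
    {"x": 0,"y": 0,"z": 0,"wx": 0,"wy": 0,"wz": 0,"gripper": 40},
    {"x": 0,"y": 0,"z": 0.005,"wx": 0,"wy": 0,"wz": 0,"gripper": 40},
    {"x": 0,"y": 0,"z": 0.005,"wx": 0,"wy": 0,"wz": 0,"gripper": 40},
    {"x": 0,"y": 0,"z": 0.005,"wx": 0,"wy": 0,"wz": 0,"gripper": 40},
    {"x": 0,"y": 0,"z": 0,"wx": 0,"wy": 0,"wz": 0,"gripper": 40},
  ],
)

```text
time_s: 5.7
position: [390.7, 87.6, 6.9]
tool_rot: [-2.52, -1.875, 0.001]
ft_force: [0.7, 0.1, -0.3]
gripper_width: 34.2
```

Run:
```python
from h import *
im,c,s=shot("side","side2"); print(s["position"],s["ft_force"],s["gripper_width"]); u,v=proj(c,s["position"])
im=im[:,:,::-1].copy();x,y=172,150;a=cv2.resize(im[y:y+50,x:x+50],None,fx=8,fy=8,interpolation=cv2.INTER_CUBIC);cv2.circle(a,(int((u-x+.5)*8),int((v-y+.5)*8)),4,(0,0,255),1)
im,c,s=shot("wrist","w5"); b=cv2.resize(im[180:330,150:350,::-1],None,fx=2,fy=2); b=cv2.resize(b,(400,400*150//200)); b=cv2.copyMakeBorder(b,0,100,0,0,0)
cv2.imwrite("pics/s2.png",np.hstack([a,b]))
```

```text
[390.69402555  87.61842488   6.89273466] [ 0.65171551  0.09956443 -0.31013058] 34.15451753942245
```

View pics/s2.png

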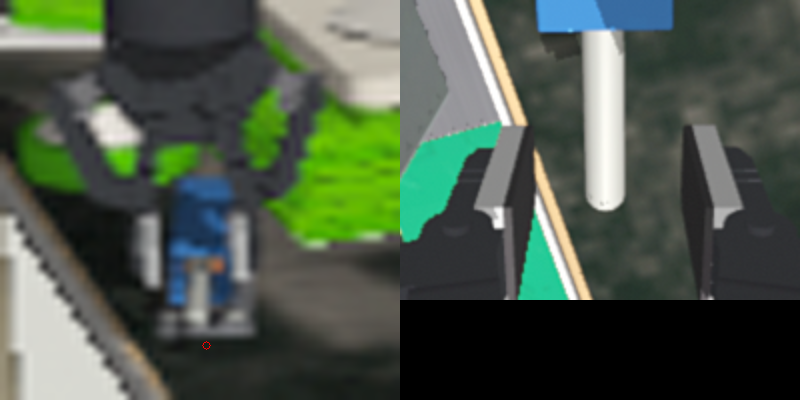

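Emit:
arm_command(
  rows=[
    {"x": 0,"y": 0,"z": 0.005,"wx": 0,"wy": 0,"wz": 0,"gripper": 40},
    {"x": 0,"y": 0,"z": 0.005,"wx": 0,"wy": 0,"wz": 0,"gripper": 40},
    {"x": 0,"y": 0,"z": 0.003,"wx": 0,"wy": 0,"wz": 0,"gripper": 40},
    {"x": 0,"y": 0,"z": 0,"wx": 0,"wy": 0,"wz": 0,"gripper": 40},
    {"x": 0,"y": 0,"z": 0,"wx": 0,"wy": 0,"wz": 0,"gripper": 0},
    {"x": 0,"y": 0,"z": 0,"wx": 0,"wy": 0,"wz": 0,"gripper": 0},
    {"x": 0,"y": 0,"z": 0,"wx": 0,"wy": 0,"wz": 0,"gripper": 0},
    {"x": 0,"y": 0,"z": 0,"wx": 0,"wy": 0,"wz": 0,"gripper": 0},
  ],
)

```text
time_s: 6.6
position: [391.3, 87.7, -6.5]
tool_rot: [2.52, 1.875, 0.001]
ft_force: [-0.0, -0.9, -1.2]
gripper_width: 6.9
```

Emit:
arm_command(
  rows=[
    {"x": 0,"y": 0,"z": 0,"wx": 0,"wy": 0,"wz": 0,"gripper": 0},
    {"x": 0,"y": 0,"z": 0,"wx": 0,"wy": 0,"wz": 0,"gripper": 0},
  ],
)

```text
time_s: 6.8
position: [391.3, 87.6, -6.4]
tool_rot: [2.52, 1.875, 0.001]
ft_force: [-0.1, -0.3, -1.4]
gripper_width: 7.2
```

Width 7.2 suggests the tips hold only a chord above the axis. I'll go 7 mm lower and regrip.

Emit:
arm_command(
  rows=[
    {"x": 0,"y": 0,"z": 0,"wx": 0,"wy": 0,"wz": 0,"gripper": 30},
    {"x": 0,"y": 0,"z": 0,"wx": 0,"wy": 0,"wz": 0,"gripper": 30},
    {"x": 0,"y": 0,"z": 0,"wx": 0,"wy": 0,"wz": 0,"gripper": 30},
    {"x": 0,"y": 0,"z": 0.004,"wx": 0,"wy": 0,"wz": 0,"gripper": 30},
    {"x": 0,"y": 0,"z": 0.003,"wx": 0,"wy": 0,"wz": 0,"gripper": 30},
    {"x": 0,"y": 0,"z": 0,"wx": 0,"wy": 0,"wz": 0,"gripper": 0},
    {"x": 0,"y": 0,"z": 0,"wx": 0,"wy": 0,"wz": 0,"gripper": 0},
    {"x": 0,"y": 0,"z": 0,"wx": 0,"wy": 0,"wz": 0,"gripper": 0},
    {"x": 0,"y": 0,"z": 0,"wx": 0,"wy": 0,"wz": 0,"gripper": 0},
    {"x": 0,"y": 0,"z": 0,"wx": 0,"wy": 0,"wz": 0,"gripper": 0},
  ],
)

```text
time_s: 7.8
position: [391.4, 87.7, -14.0]
tool_rot: [2.52, 1.875, 0.001]
ft_force: [-0.9, -0.8, 0.7]
gripper_width: 7.6
```

Shank is gripped. Draw it out along tool −x.

Emit:
arm_command(
  rows=[
    {"x": -0.006,"y": 0,"z": 0,"wx": 0,"wy": 0,"wz": 0,"gripper": 0},
    {"x": -0.013,"y": 0,"z": 0,"wx": 0,"wy": 0,"wz": 0,"gripper": 0},
    {"x": -0.013,"y": 0,"z": 0,"wx": 0,"wy": 0,"wz": 0,"gripper": 0},
    {"x": -0.013,"y": 0,"z": 0,"wx": 0,"wy": 0,"wz": 0,"gripper": 0},
    {"x": -0.013,"y": 0,"z": 0,"wx": 0,"wy": 0,"wz": 0,"gripper": 0},
    {"x": -0.013,"y": 0,"z": 0,"wx": 0,"wy": 0,"wz": 0,"gripper": 0},
    {"x": 0,"y": 0,"z": 0,"wx": 0,"wy": 0,"wz": 0,"gripper": 0},
  ],
)

```text
time_s: 8.5
position: [370.4, 16.2, -13.7]
tool_rot: [2.518, 1.876, 0.004]
ft_force: [-1.0, -0.9, -0.5]
gripper_width: 8.0
```

Run:
```python
from h import *
s=r.state(); print(s["position"],s["gripper_width"],s["ft_force"],move(s,[391-.286*122,87.7-.958*122,-12],-.291))
```

```text
[370.38039308  16.20617497 -13.73645694] 8.047944999750264 [-1.02702995 -0.91116877 -0.54234474] (array([-0.0476, -0.0007, -0.0018]), array([ 0.0027, -0.001 ,  0.0007]))
```

Emit:
arm_command(
  rows=[
    {"x": -0.012,"y": 0,"z": 0,"wx": 0,"wy": 0,"wz": 0,"gripper": 0},
    {"x": -0.012,"y": 0,"z": -0.001,"wx": 0,"wy": 0,"wz": 0,"gripper": 0},
    {"x": -0.012,"y": 0,"z": -0.001,"wx": 0,"wy": 0,"wz": 0,"gripper": 0},
    {"x": -0.012,"y": 0,"z": 0,"wx": 0,"wy": 0,"wz": 0,"gripper": 0},
    {"x": 0,"y": 0,"z": 0,"wx": 0,"wy": 0,"wz": 0,"gripper": 0},
    {"x": 0,"y": 0,"z": 0,"wx": 0,"wy": 0,"wz": 0,"gripper": 0},
  ],
)

```text
time_s: 9.1
position: [356.5, -30.4, -11.8]
tool_rot: [2.519, 1.874, 0.004]
ft_force: [1.2, -0.2, -0.3]
gripper_width: 7.3
```

Run:
```python
from h import *
im,c,s=shot("wrist","w6"); print(s["position"],s["gripper_width"],s["ft_force"])
H,S,V=cv2.split(cv2.cvtColor(im[:,:,::-1].copy(),cv2.COLOR_BGR2HSV))
m=(H>5)&(H<18)&(S>170)&(V>120); m[:,:150]=0;m[:,350:]=0; b=rect(m); print(b); P=[ray(c,*p,25) for p in cv2.boxPoints(b)]; print(np.round(P))
m=(abs(H.astype(int)-108)<15)&(S>120)&(V>60); v,u=np.where(m[:,180:330]); print("blue bottom row",v.max() if len(v) else None)
```

```text
[356.48825121 -30.3759518  -11.75822316] 7.349032067057233 [ 1.22534886 -0.18374548 -0.26611631]
((231.24398803710938, 60.00349807739258), (119.2330322265625, 23.871307373046875), 78.29356384277344)
[[371.  76.  25.]
 [380.  75.  25.]
 [376.  32.  25.]
 [367.  33.  25.]]
blue bottom row None
```

Run:
```python
from h import *
def go(name,z):
    im=cv2.imread(f"pics/{name}.png"); d=np.load(f"pics/{name}.npz"); c={"camera_matrix":d["K"],"view":d["V"]}
    H,S,V=cv2.split(cv2.cvtColor(im,cv2.COLOR_BGR2HSV)); m=((H>3)&(H<20)&(S>150)&(V>80))
    for v in range(2,150,12):
        u=np.where(m[v])[0]
        if len(u): print(v,u.min(),u.max(),len(u),ray(c,np.median(u),v,z).round(1)[:2])
go("w6",25)
im,c,s=shot("top","top2"); H,S,V=cv2.split(cv2.cvtColor(im[:,:,::-1].copy(),cv2.COLOR_BGR2HSV))
m=((H>3)&(H<20)&(S>140)&(V>80)); m[:,:150]=0; m[:200]=0;m[245:]=0;m[:,215:]=0
b=rect(m);print(b,[ray(c,*p,25).round() for p in cv2.boxPoints(b)])
```

```text
2 227 280 37 [384.8  72.7]
14 227 280 40 [384.2  68.7]
26 227 279 50 [384.8  64.3]
38 227 279 53 [384.1  60.1]
50 228 279 52 [383.1  56. ]
62 228 279 52 [381.8  51.8]
74 228 278 51 [380.4  47.7]
86 228 278 36 [376.2  44.2]
98 229 278 31 [374.3  40. ]
110 230 278 27 [372.5  35.6]
((172.64999389648438, 230.5500030517578), (11.067971229553223, 8.221921920776367), 18.434947967529297) [array([388., 117.,  25.]), array([411., 110.,  25.]), array([401.,  78.,  25.]), array([378.,  85.,  25.])]
```

The handle is out and aligned with the tool (columns 227–280 all the way along). Now shift +x over free bench and lower.

Emit:
arm_command(
  rows=[
    {"x": 0.003,"y": 0.011,"z": -0.002,"wx": 0,"wy": 0,"wz": 0,"gripper": 0},
    {"x": 0.003,"y": 0.013,"z": 0,"wx": 0,"wy": 0,"wz": 0,"gripper": 0},
    {"x": 0.003,"y": 0.013,"z": 0,"wx": 0,"wy": 0,"wz": 0,"gripper": 0},
    {"x": 0.003,"y": 0.013,"z": 0,"wx": 0,"wy": 0,"wz": 0,"gripper": 0},
    {"x": 0.003,"y": 0.013,"z": 0,"wx": 0,"wy": 0,"wz": 0,"gripper": 0},
    {"x": 0.002,"y": 0.013,"z": 0,"wx": 0,"wy": 0,"wz": 0,"gripper": 0},
    {"x": 0,"y": 0,"z": 0,"wx": 0,"wy": 0,"wz": 0,"gripper": 0},
    {"x": 0,"y": 0,"z": 0,"wx": 0,"wy": 0,"wz": 0,"gripper": 0},
  ],
)

```text
time_s: 10.0
position: [436.1, -30.4, -10.3]
tool_rot: [-2.513, -1.883, -0.001]
ft_force: [0.1, 0.5, -1.0]
gripper_width: 7.6
```

Emit:
arm_command(
  rows=[
    {"x": 0,"y": 0,"z": 0.005,"wx": 0,"wy": 0,"wz": 0,"gripper": 0},
    {"x": 0,"y": 0,"z": 0.004,"wx": 0,"wy": 0,"wz": 0,"gripper": 0},
    {"x": 0,"y": 0,"z": 0,"wx": 0,"wy": 0,"wz": 0,"gripper": 0},
  ],
)

```text
time_s: 10.3
position: [433.9, -29.4, -20.4]
tool_rot: [-2.511, -1.883, 0.001]
ft_force: [-0.1, 0.4, -1.5]
gripper_width: 7.5
```

Emit:
arm_command(
  rows=[
    {"x": 0,"y": 0,"z": 0.003,"wx": 0,"wy": 0,"wz": 0,"gripper": 0},
    {"x": 0,"y": 0,"z": 0.003,"wx": 0,"wy": 0,"wz": 0,"gripper": 0},
    {"x": 0,"y": 0,"z": 0,"wx": 0,"wy": 0,"wz": 0,"gripper": 0},
  ],
)

```text
time_s: 10.6
position: [433.1, -29.4, -27.1]
tool_rot: [-2.511, -1.882, 0.002]
ft_force: [-0.2, 0.2, -0.8]
gripper_width: 7.2
```

Emit:
arm_command(
  rows=[
    {"x": 0,"y": 0,"z": 0.003,"wx": 0,"wy": 0,"wz": 0,"gripper": 0},
    {"x": 0,"y": 0,"z": 0,"wx": 0,"wy": 0,"wz": 0,"gripper": 0},
  ],
)

```text
time_s: 10.8
position: [433.1, -29.4, -30.3]
tool_rot: [-2.511, -1.882, 0.002]
ft_force: [-0.8, -0.3, -0.7]
gripper_width: 7.8
```

Emit:
arm_command(
  rows=[
    {"x": 0,"y": 0,"z": 0,"wx": 0,"wy": 0,"wz": 0,"gripper": 15},
    {"x": 0,"y": 0,"z": 0,"wx": 0,"wy": 0,"wz": 0,"gripper": 40},
    {"x": 0,"y": 0,"z": -0.005,"wx": 0,"wy": 0,"wz": 0,"gripper": 60},
    {"x": 0,"y": 0,"z": -0.02,"wx": 0,"wy": 0,"wz": 0,"gripper": 60},
    {"x": 0,"y": 0,"z": -0.03,"wx": 0,"wy": 0,"wz": 0,"gripper": 60},
    {"x": 0,"y": 0,"z": -0.03,"wx": 0,"wy": 0,"wz": 0,"gripper": 60},
    {"x": 0,"y": 0,"z": -0.03,"wx": 0,"wy": 0,"wz": 0,"gripper": 60},
    {"x": 0,"y": 0,"z": 0,"wx": 0,"wy": 0,"wz": 0,"gripper": 60},
  ],
)

```text
time_s: 11.6
position: [433.6, -29.7, 90.7]
tool_rot: [-2.511, -1.881, 0.001]
ft_force: [-0.1, -0.0, -0.3]
gripper_width: 51.5
```

```bash
cat >> h.py <<'E'
def orange(im,c,z,roi=None):
    H,S,V=cv2.split(cv2.cvtColor(im[:,:,::-1].copy(),cv2.COLOR_BGR2HSV)); m=((H>3)&(H<20)&(S>140)&(V>70))
    if roi: k=np.zeros_like(m);x0,y0,x1,y1=roi;k[y0:y1,x0:x1]=1;m&=k
    m=cv2.morphologyEx(m.astype(np.uint8),cv2.MORPH_OPEN,np.ones((3,3)))
    b=rect(m); P=np.array([ray(c,*p,z) for p in cv2.boxPoints(b)]); L=[np.linalg.norm(P[i]-P[i-1]) for i in (1,2)]
    i=int(np.argmax(L))+1; d=P[i]-P[i-1]; d=d*np.sign(d[1]); return b,P.mean(0).round(1),np.round(L,1),np.arctan2(d[1],d[0]).round(3)
E
python3 - <<'E'
from h import *
im,c,s=shot("wrist","w7"); print(s["position"],s["gripper_width"],s["ft_force"]); print(orange(im,c,18))
im,c,s=shot("top","top3"); print(orange(im,c,18,(140,190,230,238)))
E
```

```text
[433.55662498 -29.69205707  90.68541763] 51.48465251042893 [-0.07140188 -0.03388089 -0.28024643]
(((241.0, 28.0), (56.0, 2.0), 90.0), array([458. ,  82.5,  18. ]), array([ 1.3, 34.3]), np.float64(1.275))Traceback (most recent call last):
  File "<stdin>", line 3, in <module>
  File "h.py", line 28, in orange
    b=rect(m); P=np.array([ray(c,*p,z) for p in cv2.boxPoints(b)]); L=[np.linalg.norm(P[i]-P[i-1]) for i in (1,2)]
  File "h.py", line 14, in rect
    return cv2.minAreaRect(max(cs,key=cv2.contourArea))
                           ~~~^^^^^^^^^^^^^^^^^^^^^^^^
ValueError: max() iterable argument is empty
```

```bash
python3 -c "
import cv2;a=cv2.imread('pics/w7.png');print(a[20:200:20,235:270:15].reshape(-1,3).tolist());cv2.imwrite('pics/w7b.png',a)"
```

```text
[[73, 79, 82], [0, 194, 255], [0, 184, 255], [53, 58, 58], [0, 195, 255], [0, 184, 255], [49, 54, 51], [0, 195, 255], [0, 182, 255], [49, 55, 50], [0, 195, 255], [0, 176, 255], [48, 57, 45], [0, 196, 255], [0, 158, 255], [44, 50, 39], [200, 207, 207], [48, 54, 44], [67, 73, 70], [202, 209, 208], [59, 67, 60], [58, 66, 57], [204, 211, 211], [55, 63, 55], [60, 68, 59], [206, 213, 214], [52, 60, 50]]
```

View pics/w7b.png

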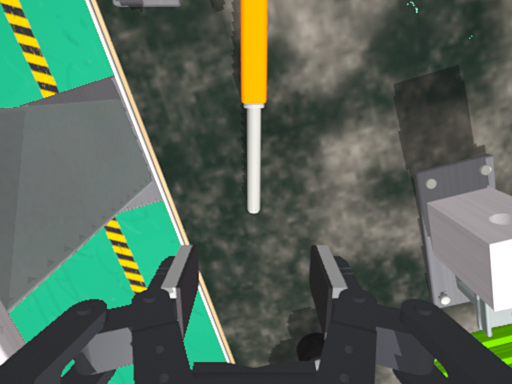

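The drift lies straight in front of the tool: handle down to row 103, tip at (254,212), block at the right. I'll compute the handle pose.

```bash
sed -i 's/H<20/H<28/' h.py
python3 - <<'E'
from h import *
im=cv2.imread("pics/w7.png"); d=np.load("pics/w7.npz"); c={"camera_matrix":d["K"],"view":d["V"]}
H,S,V=cv2.split(cv2.cvtColor(im,cv2.COLOR_BGR2HSV)); m=((H>3)&(H<28)&(S>200)&(V>120)); m[:,:225]=0;m[:,280:]=0
P=[]
for v in range(5,100,10):
    u=np.where(m[v])[0]; P.append(ray(c,(u.min()+u.max())/2,v,18)); 
print(u.max()-u.min()+1,ray(c,u.max()+.5,v,18)-ray(c,u.min()-.5,v,18))
P=np.array(P); k=np.polyfit(P[:,1],P[:,0],1); print("handle line",k)
sh=[]
for v in range(110,206,10):
    u=np.where((V[v,235:275]>150)&(S[v,235:275]<60))[0]+235; sh.append(ray(c,u.mean(),v,14))
sh=np.array(sh);ks=np.polyfit(sh[:,1],sh[:,0],1);print("shank line",ks)
f=np.where(m.any(1))[0].max()+.5; F=ray(c,254,f,18); T=ray(c,254,212.5,9); print("front",F,"tip",T)
ax=np.array([ks[0],1]); ax/=np.linalg.norm(ax); print("axis ang",np.arctan2(1,ks[0]),np.arctan2(1,k[0])); print("grip from front",F[:2]+ax*40,"from tip",T[:2]+ax*125)
s=r.state(); G=(F[:2]+ax*40+T[:2]+ax*125)/2-ax*5; print(G,move(s,[*G,90],np.arctan2(1,ks[0])-np.pi/2))
E
```

```text
26 [17.74208431 -5.20563042  0.        ]
handle line [2.93757913e-01 4.42558155e+02]
shank line [3.00291202e-01 4.42678457e+02]
front [452.88375369  33.88038633  18.        ] tip [428.29256725 -49.86205828   9.        ]
axis ang 1.279072396222912 1.2850760102301668
grip from front [464.3879035   72.19036593] from tip [464.24303541  69.85662798]
[462.87745073  66.23474951] (array([ 0.1004,  0.0033, -0.0022]), array([-0.009 , -0.0012,  0.0069]))
```

Emit:
arm_command(
  rows=[
    {"x": 0.033,"y": 0.0033,"z": 0,"wx": -0.009,"wy": 0,"wz": 0.007,"gripper": 60},
    {"x": 0.033,"y": 0,"z": 0,"wx": 0,"wy": 0,"wz": 0,"gripper": 60},
    {"x": 0.033,"y": 0,"z": 0,"wx": 0,"wy": 0,"wz": 0,"gripper": 60},
    {"x": 0,"y": 0,"z": 0.03,"wx": 0,"wy": 0,"wz": 0,"gripper": 60},
    {"x": 0,"y": 0,"z": 0.03,"wx": 0,"wy": 0,"wz": 0,"gripper": 60},
    {"x": 0,"y": 0,"z": 0.02,"wx": 0,"wy": 0,"wz": 0,"gripper": 60},
    {"x": 0,"y": 0,"z": 0,"wx": 0,"wy": 0,"wz": 0,"gripper": 60},
    {"x": 0,"y": 0,"z": 0,"wx": 0,"wy": 0,"wz": 0,"gripper": 60},
  ],
)

```text
time_s: 12.5
position: [458.4, 68.8, -1.7]
tool_rot: [-2.516, -1.868, 0.014]
ft_force: [0.5, 0.9, 0.3]
gripper_width: 51.5
```

Run:
```python
from h import *
s=r.state(); print(s["position"],move(s,[462.9,66.2,-28],-.2917))
```

```text
[458.38446558  68.75969131  -1.69552671] (array([-0.0011,  0.0054,  0.0262]), array([-0.0121,  0.002 , -0.0018]))
```

Emit:
arm_command(
  rows=[
    {"x": -0.001,"y": 0.0054,"z": 0.004,"wx": -0.012,"wy": 0.002,"wz": 0,"gripper": 60},
    {"x": 0,"y": 0,"z": 0.007,"wx": 0,"wy": 0,"wz": 0,"gripper": 60},
    {"x": 0,"y": 0,"z": 0.007,"wx": 0,"wy": 0,"wz": 0,"gripper": 60},
    {"x": 0,"y": 0,"z": 0,"wx": 0,"wy": 0,"wz": 0,"gripper": 60},
  ],
)

```text
time_s: 12.9
position: [465.2, 65.5, -19.1]
tool_rot: [2.521, 1.87, 0.006]
ft_force: [-0.0, 0.7, -0.3]
gripper_width: 51.2
```

Run:
```python
from h import *
s=r.state(); print(s["position"],move(s,[462.9,66.2,-29],-.2917))
```

```text
[465.16844249  65.52911492 -19.12490725] (array([-0.    , -0.0024,  0.0099]), array([ 0.0047, -0.0012, -0.0027]))
```

Emit:
arm_command(
  rows=[
    {"x": 0,"y": -0.002,"z": 0.005,"wx": 0.0045,"wy": 0,"wz": -0.002,"gripper": 60},
    {"x": 0,"y": 0,"z": 0.004,"wx": 0,"wy": 0,"wz": 0,"gripper": 60},
    {"x": 0,"y": 0,"z": 0,"wx": 0,"wy": 0,"wz": 0,"gripper": 60},
    {"x": 0,"y": 0,"z": 0,"wx": 0,"wy": 0,"wz": 0,"gripper": 0},
    {"x": 0,"y": 0,"z": 0,"wx": 0,"wy": 0,"wz": 0,"gripper": 0},
    {"x": 0,"y": 0,"z": 0,"wx": 0,"wy": 0,"wz": 0,"gripper": 0},
    {"x": 0,"y": 0,"z": 0,"wx": 0,"wy": 0,"wz": 0,"gripper": 0},
    {"x": 0,"y": 0,"z": 0,"wx": 0,"wy": 0,"wz": 0,"gripper": 0},
  ],
)

```text
time_s: 13.7
position: [463.7, 66.2, -28.1]
tool_rot: [2.521, 1.874, 0.003]
ft_force: [-0.2, 0.6, -1.1]
gripper_width: 16.5
```

Handle is gripped. Lift, turn to the block's yaw (about −0.1) and move to a stand-off behind the bore.

Emit:
arm_command(
  rows=[
    {"x": 0,"y": 0,"z": -0.015,"wx": 0,"wy": 0,"wz": 0,"gripper": 0},
    {"x": 0,"y": 0,"z": -0.02,"wx": 0,"wy": 0,"wz": 0,"gripper": 0},
    {"x": 0,"y": 0,"z": -0.02,"wx": 0,"wy": 0,"wz": 0,"gripper": 0},
    {"x": 0,"y": 0,"z": -0.013,"wx": 0,"wy": 0,"wz": 0,"gripper": 0},
    {"x": 0,"y": 0,"z": 0,"wx": 0,"wy": 0,"wz": -0.06,"gripper": 0},
    {"x": 0,"y": 0,"z": 0,"wx": 0,"wy": 0,"wz": -0.06,"gripper": 0},
    {"x": 0,"y": 0,"z": 0,"wx": 0,"wy": 0,"wz": -0.06,"gripper": 0},
    {"x": 0,"y": 0,"z": 0,"wx": 0,"wy": 0,"wz": 0,"gripper": 0},
  ],
)

```text
time_s: 14.5
position: [462.6, 66.1, 42.1]
tool_rot: [-2.335, -2.1, -0.001]
ft_force: [-1.0, 0.3, -0.6]
gripper_width: 15.9
```

Run:
```python
from h import *
s=r.state(); print(s["position"],s["gripper_width"],move(s,[605,75,40],-.1))
```

```text
[462.62121369  66.12735693  42.14341368] 15.94686862033035 (array([0.0239, 0.1406, 0.0021]), array([-0.0002, -0.0012, -0.0059]))
```

Emit:
arm_command(
  rows=[
    {"x": 0.003,"y": 0.018,"z": 0,"wx": 0,"wy": 0,"wz": 0,"gripper": 0},
    {"x": 0.004,"y": 0.024,"z": 0,"wx": 0,"wy": 0,"wz": 0,"gripper": 0},
    {"x": 0.004,"y": 0.024,"z": 0,"wx": 0,"wy": 0,"wz": 0,"gripper": 0},
    {"x": 0.004,"y": 0.024,"z": 0,"wx": 0,"wy": 0,"wz": 0,"gripper": 0},
    {"x": 0.004,"y": 0.024,"z": 0,"wx": 0,"wy": 0,"wz": 0,"gripper": 0},
    {"x": 0.004,"y": 0.024,"z": 0,"wx": 0,"wy": 0,"wz": 0,"gripper": 0},
    {"x": 0,"y": 0,"z": 0,"wx": 0,"wy": 0,"wz": 0,"gripper": 0},
    {"x": 0,"y": 0,"z": 0,"wx": 0,"wy": 0,"wz": 0,"gripper": 0},
  ],
)

```text
time_s: 15.3
position: [604.3, 74.2, 39.2]
tool_rot: [-2.346, -2.081, 0.006]
ft_force: [-0.8, 0.3, 0.2]
gripper_width: 16.3
```

Run:
```python
from h import *
im,c,s=shot("wrist","w8"); print(s["position"],s["gripper_width"],move(s,[605,75,40],-.1))
cv2.imwrite("pics/w8b.png",cv2.resize(im[:,:,::-1],(800,600),interpolation=cv2.INTER_CUBIC))
```

```text
[604.30464547  74.20893585  39.17178715] 16.256169874429798 (array([ 0.0009,  0.0006, -0.0008]), array([-0.0064, -0.0006, -0.0197]))
```

View pics/w8b.png

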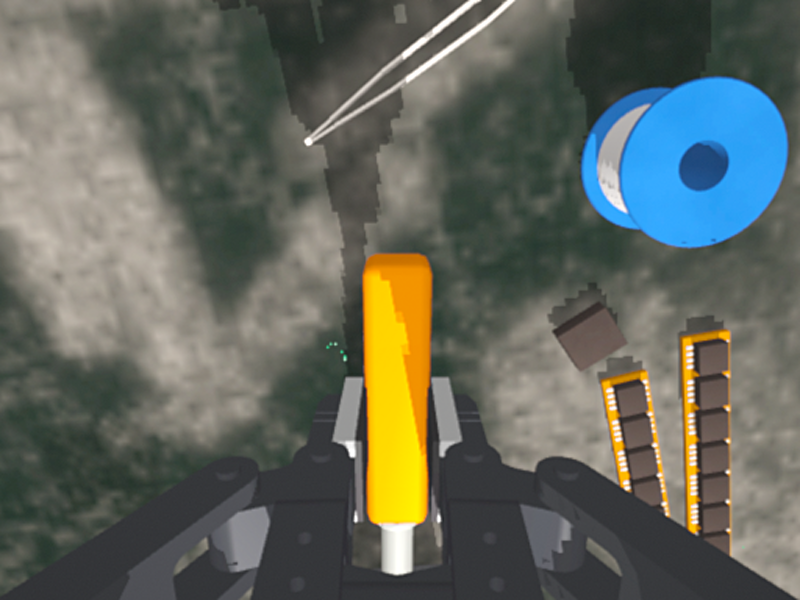

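View: handle held straight, but the block is out of view behind the tool. I'll measure the block from the stored w2/w7/top0 pictures, using the foot's +y edge and −x edge (z = 8) and the white top (z = 85).

Run:
```python
from h import *
def cal(n): d=np.load(f"pics/{n}.npz"); return {"camera_matrix":d["K"],"view":d["V"]}
def pose(A,B,C):
    "foot corner A(-30,50), B(+30,50), C on the -x edge"
    e=(A-C)[:2]; yaw=np.arctan2(e[1],e[0])-np.pi/2; Rm=np.array([[np.cos(yaw),-np.sin(yaw)],[np.sin(yaw),np.cos(yaw)]])
    return yaw.round(3),np.linalg.norm((B-A)[:2]).round(1),(A[:2]-Rm@[-30,50]).round(1),(B[:2]-Rm@[30,50]).round(1)
def edge(n,p,q,t0=.1,t1=.9,w=6,z=8):
    "strongest grey step across the line p-q, fitted line end points"
    g=cv2.GaussianBlur(cv2.cvtColor(cv2.imread(f"pics/{n}.png"),cv2.COLOR_BGR2GRAY).astype(np.float32),(0,0),1)
    p,q=np.array(p,float),np.array(q,float); d=(q-p)/np.linalg.norm(q-p); nn=np.array([-d[1],d[0]]); o=np.arange(-w,w+.01,.25)
    T=np.linspace(t0,t1,40)[:,None,None]; X=(p+T*(q-p)+o[:,None]*nn).astype(np.float32)
    I=cv2.remap(g,X[...,0],X[...,1],cv2.INTER_LINEAR); D=abs(np.gradient(I,axis=1)); off=o[D.argmax(1)]
    med=np.median(off); k=abs(off-med)<2; f=np.polyfit(T[k,0,0],off[k],1); print(n,"edge off",f.round(2),k.sum(),"rms",np.std(off[k]-np.polyval(f,T[k,0,0])).round(2))
    return p+nn*f[1], q+nn*(f[0]+f[1])
def inter(l,m):
    a=np.cross([*l[0],1],[*l[1],1]); b=np.cross([*m[0],1],[*m[1],1]); x=np.cross(a,b); return x[:2]/x[2]
c7,c2=cal("w7"),cal("w2")
for n,c,A,B,C in(("w7",c7,(417,170),(491,155),(440,300)),("w2",c2,(437,231),(493,219),(451,318))):
    print(n,"hand",pose(*[ray(c,*p,8) for p in(A,B,C)]))
    L=edge(n,A,C); M=edge(n,A,B); a=inter(L,M); d=np.array(B,float)
    print(a,pose(ray(c,*a,8),ray(c,*M[1],8),ray(c,*L[1],8)))
ct=get_calibration("top"); q=[(231.2,156.5),(249.1,156.5),(249.1,174.8),(231.2,174.8)]
print("top hand",[ray(ct,*p,85).round(1)[:2] for p in q])
E=[edge("top0",q[i],q[(i+1)%4],w=3) for i in range(4)]
X=[inter(E[i-1],E[i]) for i in range(4)]; P=np.array([ray(ct,*p,85) for p in X]); print(P.round(1)[:,:2],P.mean(0).round(1))
```

```text
w7 hand (np.float64(0.021), np.float64(56.9), array([ 592.6, -101.3]), array([ 589.4, -106.7]))
w7 edge off [4.73 1.91] 29 rms 0.32
w7 edge off [-3.    2.23] 40 rms 0.44
[415.44775713 172.67634604] (np.float64(-0.014), np.float64(58.2), array([ 589.4, -104.2]), array([ 587.6, -105.1]))
w2 hand (np.float64(-0.03), np.float64(58.5), array([ 587.4, -104.6]), array([ 585.7, -108.2]))
w2 edge off [ 1.98 -1.25] 22 rms 0.29
w2 edge off [-3.12  1.33] 34 rms 0.37
[438.40177188 231.99728098] (np.float64(-0.048), np.float64(56.9), array([ 587.7, -106.8]), array([ 584.7, -105.4]))
top hand [array([614.6, -79.2]), array([ 615.5, -131.7]), array([ 561.5, -132.6]), array([560.6, -80.2])]
top0 edge off [ 0.6  -0.66] 40 rms 0.43
top0 edge off [1.75 0.1 ] 40 rms 0.27
top0 edge off [0.35 0.24] 40 rms 0.24
top0 edge off [ 1.19 -0.82] 40 rms 0.4
[[ 616.5  -80.4]
 [ 615.6 -131.4]
 [ 562.2 -127.2]
 [ 562.3  -77.9]] [ 589.2 -104.2   85. ]
```

Estimates agree within a couple of mm: block at about (588, −105), yaw about −0.025. I'll go to the stand-off with the tip 25 mm before the mouth and the axis at z = 60 (TCP z = 23).

Run:
```python
from h import *
s=r.state(); print(move(s,[592,64,23],-.025))
```

```text
(array([-0.0116, -0.0109,  0.0163]), array([-0.006 , -0.0009, -0.0947]))
```

Emit:
arm_command(
  rows=[
    {"x": 0,"y": 0,"z": 0,"wx": -0.006,"wy": 0,"wz": -0.045,"gripper": 0},
    {"x": 0,"y": 0,"z": 0,"wx": 0,"wy": 0,"wz": -0.045,"gripper": 0},
    {"x": -0.005,"y": -0.005,"z": 0.008,"wx": 0,"wy": 0,"wz": 0,"gripper": 0},
    {"x": -0.005,"y": -0.005,"z": 0.007,"wx": 0,"wy": 0,"wz": 0,"gripper": 0},
    {"x": 0,"y": 0,"z": 0,"wx": 0,"wy": 0,"wz": 0,"gripper": 0},
    {"x": 0,"y": 0,"z": 0,"wx": 0,"wy": 0,"wz": 0,"gripper": 0},
  ],
)

```text
time_s: 15.95
position: [587.9, 63.4, 22.3]
tool_rot: [-2.254, -2.183, 0.005]
ft_force: [0.1, -0.0, -1.8]
gripper_width: 16.3
```

Run:
```python
from h import *
im,c,s=shot("top","top4"); print(s["position"],move(s,[592,64,23],-.025))
from math import *
print("tip px",proj(c,[592-120*.025,64-120,60]),"entry px",proj(c,[588+24*.025,-81,60]),"top corners",[proj(c,[588+a,-105+b,85]).round(1) for a in(-25,25) for b in(-24,24)])
cv2.imwrite("pics/t4b.png",cv2.resize(im[145:205,200:290,::-1],None,fx=8.8,fy=8.8,interpolation=cv2.INTER_CUBIC))
```

```text
[587.85995249  63.42343299  22.25851713] (array([ 0.0007,  0.0041, -0.0008]), array([-0.0054, -0.0006, -0.007 ]))
tip px [223.70802288 166.16677058] entry px [232.07954317 166.43819232] top corners [array([247.9, 174.3]), array([231.5, 174. ]), array([248.2, 157.3]), array([231.8, 157. ])]
```

View pics/t4b.png

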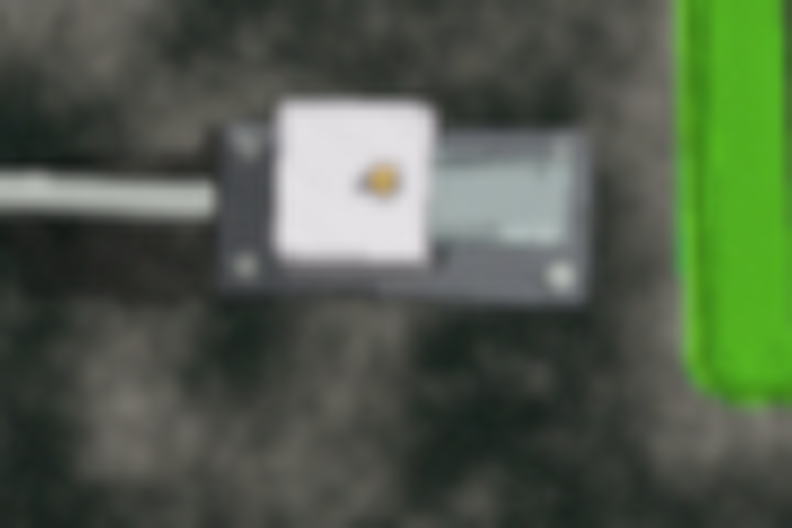

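The top view shows the shank ending at (213,199). The white block spans (277–433, 98–262) and the foot (222–588, 125–303). That puts block yaw at about 0, while the drift is at −0.03 and its tip is about 3.5 mm low in x. A turn of 0.03 about the TCP fixes both, and the mouth is about 22.6 mm ahead.

Emit:
arm_command(
  rows=[
    {"x": 0,"y": 0,"z": -0.0006,"wx": -0.005,"wy": 0,"wz": -0.028,"gripper": 0},
    {"x": 0,"y": 0,"z": 0,"wx": 0,"wy": 0,"wz": 0,"gripper": 0},
    {"x": 0,"y": 0,"z": 0,"wx": 0,"wy": 0,"wz": 0,"gripper": 0},
  ],
)

```text
time_s: 16.3
position: [588.4, 63.5, 23.3]
tool_rot: [2.223, 2.219, 0.002]
ft_force: [-0.2, 1.1, -1.0]
gripper_width: 16.4
```

```bash
cat > t.py <<'E'
from h import *
s=r.state(); print(s["time_s"],s["position"],s["ft_force"].round(1),s["gripper_width"].round(1),move(s,[587.8,64,23],-.003), "tip",(s["position"]-R.from_rotvec(s["tool_rot"]).apply([120,0,37])).round(1))
E
python3 t.py
```

```text
Traceback (most recent call last):
  File "t.py", line 2, in <module>
    s=r.state(); print(s["time_s"],s["position"],s["ft_force"].round(1),s["gripper_width"].round(1),move(s,[587.8,64,23],-.003), "tip",(s["position"]-R.from_rotvec(s["tool_rot"]).apply([120,0,37])).round(1))
                                                                        ^^^^^^^^^^^^^^^^^^^^^^^^
AttributeError: 'float' object has no attribute 'round'
```

Check the alignment numerically: the shank line against the block axis in the top image.

```bash
sed -i 's/s\["gripper_width"\].round(1)/s["gripper_width"]/' t.py; python3 t.py
python3 - <<'E'
from h import *
for n in ("top4","top5"):
    if n=="top5": im=shot("top",n)[0][:,:,::-1]
    else: im=cv2.imread("pics/top4.png")
    g=im.astype(float).mean(2)
    out=[]
    for u in (205,210,215,220):
        w=np.clip(g[158:176,u]-105,0,None); out.append(round(158+(w*np.arange(18)).sum()/w.sum(),2))
    m=(g>190).astype(np.uint8); m[:150]=0;m[180:]=0;m[:,:228]=0;m[:,255:]=0
    v,u=np.where(m); row=np.clip(g[160:172,218:236].mean(0),0,255); print(n,"shank rows",out,"white rows",[(np.where(m[:,k])[0].min(),np.where(m[:,k])[0].max()) for k in(234,240,246)])
E
```

```text
16.3 [588.37402837  63.5333921   23.28147978] [-0.2  1.1 -1. ] 16.399122247584096 (array([ 0.0005, -0.0006,  0.0003]), array([ 0.001 , -0.0006,  0.0013])) tip [588.1 -56.5  60.2]
top4 shank rows [np.float64(166.26), np.float64(166.62), np.float64(166.96), np.float64(167.22)] white rows [(np.int64(157), np.int64(173)), (np.int64(157), np.int64(173)), (np.int64(157), np.int64(173))]
top5 shank rows [np.float64(165.63), np.float64(165.83), np.float64(165.92), np.float64(166.07)] white rows [(np.int64(157), np.int64(173)), (np.int64(157), np.int64(173)), (np.int64(157), np.int64(173))]
```

Tip row 166.1 against the wanted 165.9, which is within 1 mm. Advance slowly.

Emit:
arm_command(
  rows=[
    {"x": -0.004,"y": 0.0003,"z": 0,"wx": 0,"wy": 0,"wz": 0,"gripper": 0},
    {"x": -0.005,"y": 0,"z": 0,"wx": 0,"wy": 0,"wz": 0,"gripper": 0},
    {"x": -0.005,"y": 0,"z": 0,"wx": 0,"wy": 0,"wz": 0,"gripper": 0},
    {"x": -0.003,"y": 0,"z": 0,"wx": 0,"wy": 0,"wz": 0,"gripper": 0},
    {"x": 0,"y": 0,"z": 0,"wx": 0,"wy": 0,"wz": 0,"gripper": 0},
  ],
)

```text
time_s: 16.85
position: [589.0, 44.8, 23.5]
tool_rot: [2.223, 2.219, 0.002]
ft_force: [0.1, -0.2, -1.4]
gripper_width: 16.3
```

Emit:
arm_command(
  rows=[
    {"x": -0.003,"y": 0,"z": 0,"wx": 0,"wy": 0,"wz": 0,"gripper": 0},
    {"x": -0.003,"y": 0,"z": 0,"wx": 0,"wy": 0,"wz": 0,"gripper": 0},
    {"x": -0.003,"y": 0,"z": 0,"wx": 0,"wy": 0,"wz": 0,"gripper": 0},
    {"x": 0,"y": 0,"z": 0,"wx": 0,"wy": 0,"wz": 0,"gripper": 0},
  ],
)

```text
time_s: 17.25
position: [589.0, 34.9, 23.4]
tool_rot: [2.223, 2.219, 0.002]
ft_force: [0.0, -0.3, -1.5]
gripper_width: 16.1
```

```bash
python3 t.py
```

```text
17.25 [588.99807009  34.91502361  23.40132481] [ 0.  -0.3 -1.5] 16.100418604037117 (array([ 0.0291, -0.0013,  0.0004]), array([ 0.0015, -0.0004,  0.0009])) tip [588.7 -85.1  60.4]
```

No force and the tip is about 6 mm past the face, so it has entered. Continue.

Emit:
arm_command(
  rows=[
    {"x": -0.003,"y": -0.0003,"z": 0,"wx": 0,"wy": 0,"wz": 0,"gripper": 0},
    {"x": -0.003,"y": 0,"z": 0,"wx": 0,"wy": 0,"wz": 0,"gripper": 0},
    {"x": -0.003,"y": 0,"z": 0,"wx": 0,"wy": 0,"wz": 0,"gripper": 0},
    {"x": 0,"y": 0,"z": 0,"wx": 0,"wy": 0,"wz": 0,"gripper": 0},
  ],
)

```text
time_s: 17.65
position: [588.7, 25.2, 23.4]
tool_rot: [2.223, 2.219, 0.002]
ft_force: [-0.4, -0.2, -1.4]
gripper_width: 15.9
```

Emit:
arm_command(
  rows=[
    {"x": -0.003,"y": 0,"z": 0,"wx": 0,"wy": 0,"wz": 0,"gripper": 0},
    {"x": -0.003,"y": 0,"z": 0,"wx": 0,"wy": 0,"wz": 0,"gripper": 0},
    {"x": -0.003,"y": 0,"z": 0,"wx": 0,"wy": 0,"wz": 0,"gripper": 0},
  ],
)

```text
time_s: 17.95
position: [588.6, 15.9, 23.4]
tool_rot: [2.223, 2.219, 0.002]
ft_force: [0.4, -0.2, -1.0]
gripper_width: 16.2
```

```bash
python3 t.py
```

```text
17.95 [588.58965894  15.90003974  23.3979618 ] [ 0.4 -0.2 -1. ] 16.154083959110153 (array([ 0.0481, -0.0009,  0.0004]), array([ 0.0014, -0.0005,  0.0015])) tip [ 588.4 -104.1   60.3]
```

Emit:
arm_command(
  rows=[
    {"x": -0.003,"y": 0,"z": 0,"wx": 0,"wy": 0,"wz": 0,"gripper": 0},
    {"x": -0.003,"y": 0,"z": 0,"wx": 0,"wy": 0,"wz": 0,"gripper": 0},
    {"x": -0.003,"y": 0,"z": 0,"wx": 0,"wy": 0,"wz": 0,"gripper": 0},
  ],
)

```text
time_s: 18.25
position: [588.5, 13.7, 23.6]
tool_rot: [-2.22, -2.213, -0.015]
ft_force: [-1.1, 14.2, 1.6]
gripper_width: 16.2
```

```bash
python3 t.py
```

```text
18.25 [588.51207958  13.69591033  23.5954873 ] [-1.1 14.2  1.6] 16.154589722820766 (array([ 0.0503, -0.0009,  0.0012]), array([ 0.0018, -0.012 , -0.0002])) tip [ 588.1 -106.7   59.1]
```

Contact with 14 N on the bushing. Push with bigger steps and a pitch correction.

Emit:
arm_command(
  rows=[
    {"x": -0.005,"y": 0,"z": 0,"wx": 0,"wy": -0.012,"wz": 0,"gripper": 0},
    {"x": -0.005,"y": 0,"z": 0,"wx": 0,"wy": -0.01,"wz": 0,"gripper": 0},
  ],
)

```text
time_s: 18.45
position: [588.4, 10.2, 23.7]
tool_rot: [2.224, 2.216, 0.001]
ft_force: [1.1, 13.3, -0.7]
gripper_width: 16.7
```

```bash
python3 t.py
```

```text
18.45 [588.37551154  10.20893052  23.65419363] [ 1.1 13.3 -0.7] 16.67396210968284 (array([ 0.0538, -0.0008,  0.0006]), array([ 0.002 ,  0.0007, -0.0006])) tip [ 587.9 -109.8   60.7]
```

Emit:
arm_command(
  rows=[
    {"x": -0.005,"y": 0,"z": 0,"wx": 0,"wy": -0.008,"wz": 0,"gripper": 0},
    {"x": -0.005,"y": 0,"z": 0,"wx": 0,"wy": -0.008,"wz": 0,"gripper": 0},
    {"x": -0.005,"y": 0,"z": 0,"wx": 0,"wy": -0.008,"wz": 0,"gripper": 0},
    {"x": -0.005,"y": 0,"z": 0,"wx": 0,"wy": -0.008,"wz": 0,"gripper": 0},
  ],
)

```text
time_s: 18.85
position: [587.9, 3.4, 22.9]
tool_rot: [2.216, 2.21, -0.015]
ft_force: [1.5, 13.8, -2.4]
gripper_width: 16.0
```

```bash
python3 t.py
```

```text
18.85 [587.86902258   3.38266235  22.93939544] [ 1.5 13.8 -2.4] 15.952244207373713 (array([ 0.0606, -0.0002, -0.001 ]), array([0.0017, 0.015 , 0.0002])) tip [ 587.5 -116.    61.7]
```

Emit:
arm_command(
  rows=[
    {"x": -0.005,"y": 0,"z": 0,"wx": 0,"wy": 0.008,"wz": 0,"gripper": 0},
    {"x": -0.005,"y": 0,"z": 0,"wx": 0,"wy": -0.003,"wz": 0,"gripper": 0},
    {"x": -0.004,"y": 0,"z": 0,"wx": 0,"wy": -0.003,"wz": 0,"gripper": 0},
  ],
)

```text
time_s: 19.15
position: [587.8, -0.7, 22.8]
tool_rot: [2.223, 2.219, 0.003]
ft_force: [1.9, 13.5, -0.3]
gripper_width: 16.5
```

```bash
python3 t.py
```

```text
19.15 [587.80506759  -0.6785424   22.78283923] [ 1.9 13.5 -0.3] 16.47028426507159 (array([ 0.0647, -0.0001, -0.0002]), array([ 0.002 , -0.0009,  0.0015])) tip [ 587.5 -120.7   59.7]
```

Emit:
arm_command(
  rows=[
    {"x": -0.004,"y": 0,"z": 0,"wx": 0,"wy": -0.005,"wz": 0,"gripper": 0},
    {"x": -0.004,"y": 0,"z": 0,"wx": 0,"wy": -0.004,"wz": 0,"gripper": 0},
    {"x": -0.004,"y": 0,"z": 0,"wx": 0,"wy": -0.004,"wz": 0,"gripper": 0},
  ],
)

```text
time_s: 19.45
position: [587.7, -3.2, 22.9]
tool_rot: [2.222, 2.22, 0.004]
ft_force: [0.9, 14.1, 0.4]
gripper_width: 16.0
```

```bash
python3 t.py
```

```text
19.45 [587.74333796  -3.15803106  22.92832183] [ 0.9 14.1  0.4] 15.989619454557527 (array([ 0.0672, -0.    , -0.    ]), array([ 0.0024, -0.001 ,  0.002 ])) tip [ 587.5 -123.2   59.8]
```

Emit:
arm_command(
  rows=[
    {"x": -0.004,"y": 0,"z": 0,"wx": 0,"wy": -0.004,"wz": 0,"gripper": 0},
    {"x": -0.004,"y": 0,"z": 0,"wx": 0,"wy": -0.004,"wz": 0,"gripper": 0},
    {"x": -0.003,"y": 0,"z": 0,"wx": 0,"wy": -0.003,"wz": 0,"gripper": 0},
  ],
)

```text
time_s: 19.75
position: [587.7, -9.9, 23.0]
tool_rot: [2.217, 2.219, -0.003]
ft_force: [0.5, 0.0, -1.3]
gripper_width: 16.3
```

```bash
python3 t.py
```

```text
19.75 [587.66744796  -9.91120125  22.97898738] [ 0.5  0.  -1.3] 16.320990283108156 (array([ 0.0739,  0.0002, -0.0004]), array([0.0025, 0.0051, 0.0039])) tip [ 587.7 -129.7   60.6]
```

Released, force at zero. I'll look for the bushing numerically in the top view.

```bash
cat > b.py <<'E'
from h import *
import sys
im,c,s=shot("top",sys.argv[1]); b=im[:,:,::-1].copy(); H,S,V=cv2.split(cv2.cvtColor(b,cv2.COLOR_BGR2HSV))
m=(H>10)&(H<32)&(S>70); k=np.zeros_like(m); k[155:185,249:275]=1; v,u=np.where(m&k); print(len(u))
if len(u): print("px u",u.min(),u.max(),"v",v.min(),v.max(),"ends y",ray(c,u.min()-.5,v.mean(),66)[1].round(1),ray(c,u.max()+.5,v.mean(),66)[1].round(1),"x",ray(c,u.mean(),v.mean(),69)[0].round(1))
print("block -y face y",ray(c,248.3,165,85)[1])
for n in (250,254,258,262,266): print(n,S[160:178:3,n],H[160:178:3,n])
E
python3 b.py top6
```

```text
36
px u 249 254 v 164 169 ends y -130.1 -148.0 x 588.2
block -y face y -129.77919673390076
250 [ 12  58 141 136  19  15] [102  21  22  20  86 115]
254 [ 15  54 120  99  17  13] [105  21  21  21  90 110]
258 [18 18 18 18 17 13] [103  87  85  85  87 105]
262 [15 16 18 18 13  7] [105  87  88  85  90  75]
266 [ 3 14 16 10 15 11] [ 90 105 107  98 100  98]
```

Its far end is about 18 mm past the face, so its centre is at about −33. It needs roughly 8 mm more.

Emit:
arm_command(
  rows=[
    {"x": -0.002,"y": 0,"z": 0,"wx": 0,"wy": 0.004,"wz": 0,"gripper": 0},
    {"x": -0.002,"y": 0,"z": 0,"wx": 0,"wy": 0,"wz": 0,"gripper": 0},
    {"x": -0.002,"y": 0,"z": 0,"wx": 0,"wy": 0,"wz": 0,"gripper": 0},
    {"x": -0.002,"y": 0,"z": 0,"wx": 0,"wy": 0,"wz": 0,"gripper": 0},
    {"x": 0,"y": 0,"z": 0,"wx": 0,"wy": 0,"wz": 0,"gripper": 0},
  ],
)

```text
time_s: 20.3
position: [587.7, -20.7, 23.0]
tool_rot: [2.221, 2.218, 0.001]
ft_force: [-0.3, 0.7, -1.0]
gripper_width: 16.3
```

```bash
python3 t.py; python3 b.py top7
```

```text
20.3 [587.74606854 -20.72208647  23.04203089] [-0.3  0.7 -1. ] 16.293697096878798 (array([ 0.0847, -0.    , -0.0001]), array([0.0027, 0.0017, 0.0018])) tip [ 587.5 -140.7   60.2]
44
px u 252 258 v 164 170 ends y -139.1 -159.9 x 587.9
block -y face y -129.77919673390076
250 [12 19  9 15 19 15] [102  87  50  77  90 110]
254 [ 18  55 142 140  15  13] [103  21  22  21  94 105]
258 [ 18  21 112  74  15  16] [103  27  21  20  87 111]
262 [15 18 18 19 13  7] [105  84  88  85  90  83]
266 [ 3 14 16 13 13 16] [ 90 105 103  96 102 100]
```

The bushing is now wholly out, spanning y = −139 to −160 (20 mm, centre about −44 in the block frame). Retract, move to free bench and lower.

Emit:
arm_command(
  rows=[
    {"x": 0.005,"y": 0,"z": 0,"wx": 0,"wy": 0,"wz": 0,"gripper": 0},
    {"x": 0.01,"y": 0,"z": 0,"wx": 0,"wy": 0,"wz": 0,"gripper": 0},
    {"x": 0.012,"y": 0,"z": 0,"wx": 0,"wy": 0,"wz": 0,"gripper": 0},
    {"x": 0.012,"y": 0,"z": 0,"wx": 0,"wy": 0,"wz": 0,"gripper": 0},
    {"x": 0.012,"y": 0,"z": 0,"wx": 0,"wy": 0,"wz": 0,"gripper": 0},
    {"x": 0.012,"y": 0,"z": 0,"wx": 0,"wy": 0,"wz": 0,"gripper": 0},
    {"x": 0.012,"y": 0,"z": 0,"wx": 0,"wy": 0,"wz": 0,"gripper": 0},
    {"x": 0.012,"y": 0,"z": 0,"wx": 0,"wy": 0,"wz": 0,"gripper": 0},
    {"x": 0.006,"y": 0,"z": 0,"wx": 0,"wy": 0,"wz": 0,"gripper": 0},
    {"x": 0,"y": 0,"z": 0,"wx": 0,"wy": 0,"wz": 0,"gripper": 0},
  ],
)

```text
time_s: 21.35
position: [587.4, 83.2, 22.8]
tool_rot: [2.218, 2.222, 0.001]
ft_force: [-0.3, -0.0, -1.4]
gripper_width: 16.0
```

```bash
python3 t.py
```

```text
21.35 [587.35496909  83.20143256  22.81485046] [-0.3 -0.  -1.4] 16.030697996829428 (array([-0.0192,  0.0004, -0.0002]), array([0.0025, 0.0012, 0.0047])) tip [587.5 -36.8  60. ]
```

Emit:
arm_command(
  rows=[
    {"x": 0,"y": -0.02,"z": 0,"wx": 0,"wy": 0,"wz": 0,"gripper": 0},
    {"x": 0,"y": -0.025,"z": 0,"wx": 0,"wy": 0,"wz": 0,"gripper": 0},
    {"x": 0,"y": -0.025,"z": 0,"wx": 0,"wy": 0,"wz": 0,"gripper": 0},
    {"x": 0,"y": -0.02,"z": 0,"wx": 0,"wy": 0,"wz": 0,"gripper": 0},
    {"x": 0,"y": 0,"z": 0.01,"wx": 0,"wy": 0,"wz": 0,"gripper": 0},
    {"x": 0,"y": 0,"z": 0.015,"wx": 0,"wy": 0,"wz": 0,"gripper": 0},
    {"x": 0,"y": 0,"z": 0.01,"wx": 0,"wy": 0,"wz": 0,"gripper": 0},
    {"x": 0,"y": 0,"z": 0,"wx": 0,"wy": 0,"wz": 0,"gripper": 0},
  ],
)

```text
time_s: 22.15
position: [498.1, 80.6, -14.1]
tool_rot: [2.217, 2.215, 0.006]
ft_force: [1.1, -0.1, -0.4]
gripper_width: 16.4
```

```bash
python3 t.py
```

```text
22.15 [498.12343757  80.55268678 -14.05225258] [ 1.1 -0.1 -0.4] 16.415696848703544 (array([-0.0166,  0.09  , -0.0363]), array([0.0079, 0.0023, 0.0023])) tip [497.7 -39.4  23.2]
```

Lower the last 13 mm gently, release and rise.

Emit:
arm_command(
  rows=[
    {"x": 0,"y": 0,"z": 0.005,"wx": 0.008,"wy": 0,"wz": 0,"gripper": 0},
    {"x": 0,"y": 0,"z": 0.004,"wx": 0,"wy": 0,"wz": 0,"gripper": 0},
    {"x": 0,"y": 0,"z": 0.002,"wx": 0,"wy": 0,"wz": 0,"gripper": 0},
    {"x": 0,"y": 0,"z": 0,"wx": 0,"wy": 0,"wz": 0,"gripper": 0},
  ],
)

```text
time_s: 22.55
position: [500.2, 80.2, -25.9]
tool_rot: [2.221, 2.218, -0.002]
ft_force: [-0.7, 0.3, -0.6]
gripper_width: 16.2
```

Emit:
arm_command(
  rows=[
    {"x": 0,"y": 0,"z": 0,"wx": 0,"wy": 0,"wz": 0,"gripper": 30},
    {"x": 0,"y": 0,"z": 0,"wx": 0,"wy": 0,"wz": 0,"gripper": 60},
    {"x": 0,"y": 0,"z": 0,"wx": 0,"wy": 0,"wz": 0,"gripper": 60},
    {"x": 0,"y": 0,"z": 0,"wx": 0,"wy": 0,"wz": 0,"gripper": 60},
    {"x": 0,"y": 0,"z": -0.01,"wx": 0,"wy": 0,"wz": 0,"gripper": 60},
    {"x": 0,"y": 0,"z": -0.03,"wx": 0,"wy": 0,"wz": 0,"gripper": 60},
    {"x": 0,"y": 0,"z": -0.04,"wx": 0,"wy": 0,"wz": 0,"gripper": 60},
    {"x": 0,"y": 0,"z": -0.04,"wx": 0,"wy": 0,"wz": 0,"gripper": 60},
    {"x": 0,"y": 0,"z": -0.04,"wx": 0,"wy": 0,"wz": 0,"gripper": 60},
    {"x": 0,"y": 0,"z": 0,"wx": 0,"wy": 0,"wz": 0,"gripper": 60},
  ],
)

```text
time_s: 23.55
position: [500.0, 80.7, 144.3]
tool_rot: [2.22, 2.218, 0.0]
ft_force: [0.1, -0.4, -0.2]
gripper_width: 51.1
```

```bash
python3 t.py; python3 b.py top8
python3 - <<'E'
from h import *
im,c,s=shot("wrist","w9"); print(orange(im,c,18)); 
a,b=cv2.imread("pics/top0.png").astype(int),cv2.imread("pics/top8.png").astype(int)
for n,(x0,y0,x1,y1) in dict(jar=(282,212,304,234),loupe=(264,208,281,224),bin=(320,208,354,252)).items(): print(n,abs(a-b)[y0:y1,x0:x1].mean().round(2))
E
```

```text
23.55 [500.01975774  80.69596559 144.27218738] [ 0.1 -0.4 -0.2] 51.12917361102081 (array([-0.0163,  0.0875,  0.1216]), array([0.0028, 0.0024, 0.002 ])) tip [499.8 -39.2 181.6]
44
px u 252 258 v 164 170 ends y -139.1 -159.9 x 587.9
block -y face y -129.77919673390076
250 [12 19 17 19 19 17] [102  90  86  87  90 107]
254 [ 15  55 142 140  16  16] [110  21  22  21  94 107]
258 [ 15  23 114  75  17  15] [100  25  21  20  84 111]
262 [15 16 19 17 14  7] [105  87  85  88  87  75]
266 [ 0 13 16 15 13 16] [  0 105 103 100  96  95]
(((255.5, 166.5), (85.0, 19.0), 90.0), array([500.6,  86.5,  18. ]), array([16.7, 79.3]), np.float64(1.579))
jar 0.73
loupe 0.92
bin 0.86
```

```bash
python3 -c "
from station import order; print(order.close_job())"
```

```text
the job is handed in; nothing more can be done
None
```

The job is done and handed in at about 23.6 s of the 58 s allowed; the hand-in gave no verdict. I drew the drift out by its shank, laid it down and took it again by the handle. I then pushed it through the small end, which needed about 14 N until the bushing came free. Last, I backed the drift out and laid it on the bench.

**Last checks:**
- **Bushing:** it lies on the tray, spanning about 20 mm in the top view. Its centre is at about y = −44 mm from the block's centre, and it was unchanged between the last two pictures.
- **Drift:** the handle measures 79 × 17 mm when taken as lying flat on the bench, with its centre near (501, 87).
- **Gripper:** it is open and about 150 mm clear, with force near zero.
- **Jar, loupe and bin:** the top view around them is unchanged from the start.

**What failed or disagreed:**
- **Shank grip:** the first two tries closed on nothing. In the pictures the fingertips end about 30–35 mm behind the reported TCP, so I worked to the observed tips and watched the force.
- **Gripper width:** it read about 2 mm low on known sizes.
- **Block yaw:** estimates ran from +0.02 to −0.05 rad. I settled it by comparing the drift and block directly in the top view.
- **Bushing position:** when it came free, the arm's position and the camera differed by about 4 mm. I followed the camera and pushed about 11 mm further.

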